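Change the back of the old picture frame and fit the new backs to three frames

ROBOT

A 6-joint arm with a two-finger parallel gripper is mounted at the origin on a cart in front of the work surface, level with it; the furniture and walls round the work are solid. World frame = base frame: x ahead of the robot, y to its left, z up, the work surface at z = 0. Lengths are in m, angles in rad, forces in N, time in s.
With the tool pointing down it reaches from about 0.35 to 0.725 m from the base axis. Payload 4.3 kg.
Tool frame: the origin (TCP) lies on the centre line of the jaws, within the pads' length; the fingertips stand 8 mm ahead of it and the grasp point (between the pads) lies 11 mm behind it; y points along the fingers, z is the direction in which the jaws open and shut, and the axes are right-handed (so a half turn about y gives the same grasp; the last joint's range is limited). The gripper opens to 85 mm and grips with 20 to 120 N. Pads are 22 mm wide; open, the fingers measure 114 mm over their backs; the gripper's body (76 mm by 85 mm) begins 54 mm behind the grasp point. The pads swing forward as they close: fully open they stand 13 mm farther back than shut.
Start: joints at [1.208, 0.377, 0.081, 1.274, 0, 1.46], TCP at [0.144, 0.557, 0.239] pointing down, gripper open.
Joint ranges: [-2.72, 2.72], [-0.84, 1.66], [-1.02, 1.22], [-1.77, 2.12], [-1.37, 1.28], [-3.14, 3.14]. Speed limits (rad/s): [2.57, 2.57, 3.14, 3.14, 3.14, 3.14].

INTERFACE

Orientations are given as a unit quaternion [x, y, z, w].
In Python, from station import get_state, read_camera, env gives the robot as it stands.
- The arm moves only by the tool step_arm, never from a script. Its argument "steps" is a list of rows, each a list of 5 numbers: the shift along the tool's x, y, z scaled (see below), then the turn about the tool's y scaled (see below), then the opening, from 0 (shut) to 1 (fully open). A call has 1 to 10 rows; each row shifts and turns the pose as measured when the row begins, along the tool's axes as they then stand; what a row does not reach is not made up. The controller multiplies each number of a shift by 0.25 m and each number of a turn by pi rad. A row lasts 1/8 s, in which the tool goes at most 62.5 mm and 10.7 degrees, less where a joint would pass 70% of its speed; a pose out of reach is approached as far as the arm can. A call with a number of a shift or a turn outside -1 to 1 is refused whole. A call with a gripper value outside its range is refused whole. The fingers move at their own pace and stop on an object; "force" is the grip in N (left out, the last holds). Time passes only in rows, so rows that do not move let the fingers close. It gives the time, the measured TCP pose, the force and the opening at its end, in the units of the state.
- get_state(): the state, without advancing time (a new reading comes with each control period).
- read_camera(name): name is "scene" or "top"; returns a dict with "pixels" (420x560x3 uint8, blue, green, red), "mtx" (3x3 intrinsics, pixels), "rvec" (rotation vector, rad) and "tvec" (3), from world to camera coordinates, as OpenCV has them. Camera axes: x right, y down, z forward; pixel columns grow to the right and rows downward; lengths in m; the calibration is good to about 2 mm. A picture is of the moment at which its call begins. There is no depth.
- env.close_job(): hands the job in, once; it reports no verdict.
The state is a dict: "time_s": time; "qpos": joint angles; "qd": joint speeds; "effort": joint torques, N m; "ee_pos": TCP position; "tcp_rot": TCP orientation; "force": force on the tool from outside, world axes, zero at the start; "moment": the same for the moment, N m; "finger_gap": opening from 0.0 (shut) to 1.0 (fully open).
Only numpy, scipy, OpenCV 4.12 (cv2) and the standard library are available. Lean on these libraries where they do the work, as an engineer would, in place of code of your own. Each camera call takes 0.05 s, during which the arm holds its last target.

TASK

Three picture frames lie face down on the bench. Turn the two wooden turn buttons of the dark frame aside, lift its old dark back out and lay it flat in the green tray, batten up; then put each of the three new plywood backs into the frame it fits, batten up and fully down in the rebate. Leave the dark frame's buttons turned aside, so that I can check the fit, and do not shift the pencil, the small oilstone or the jar of screws.

Things in the scene. Friction and masses are not known exactly. Their poses are not given: they have to be found in the camera images.
- frame_dark: the largest frame, dark brown wood, 155 x 120 mm outside, with two turn buttons on its short rails; at the start the old back lies in it, locked by them. Rails 16 mm wide, 20 mm high; within them a ledge 9 mm above the bench takes its back with 4 mm to spare all round. Fixed. Origin: underside centre; x along the long side, z up. Its rebate is 123 x 88 mm.
- frame_narrow: white painted oblong frame, 155 x 90 mm outside, empty (the grey card back of its print shows inside). Rails 16 mm wide, 20 mm high; within them a ledge 9 mm above the bench takes its back with 4 mm to spare all round. Fixed. Origin: underside centre; x along the long side, z up. Its rebate is 123 x 58 mm.
- frame_square: square frame of mid-brown wood, 116 x 116 mm outside, empty (the grey card back of its print shows inside). Rails 16 mm wide, 20 mm high; within them a ledge 9 mm above the bench takes its back with 4 mm to spare all round. Fixed. Origin: underside centre; x and y along the sides, z up. Its rebate is 84 x 84 mm.
- tray: open green tray, 160 x 125 x 24 mm outside, walls and floor 5 mm thick, for the old back. It does not move. Origin: centre of the underside, on the bench; x along the long side, z up.
- old_back: the old back in the dark frame: dark brown panel, 115 x 80 x 9 mm (long side along x), with strips of old tape at its ends; 0.08 to 0.15 kg; a wooden batten 50 x 16 mm, 20 mm tall, stands along its middle, parallel to x (grasp it across its 16 mm; its top is 29 mm above the panel's underside). Origin: centre of the panel's underside; z up, to the batten's side.
- new_back: the large new plywood back, for the dark frame: 115 x 80 x 9 mm (long side along x), 0.08 to 0.15 kg, lying on the bench; a wooden batten 50 x 16 mm, 20 mm tall, stands along its middle, parallel to x (grasp it across its 16 mm; its top is 29 mm above the panel's underside). Origin: centre of the panel's underside; z up, to the batten's side.
- narrow_back: the narrow new plywood back, for the white frame: 115 x 50 x 9 mm (long side along x), about 0.08 kg, lying on the bench; a wooden batten 50 x 16 mm, 20 mm tall, stands along its middle, parallel to x (grasp it across its 16 mm; its top is 29 mm above the panel's underside). Origin: centre of the panel's underside; z up, to the batten's side.
- square_back: the square new plywood back, for the square frame: 76 x 76 x 9 mm, about 0.08 kg, lying on the bench; any quarter turn fits; a wooden batten 50 x 16 mm, 20 mm tall, stands along its middle, parallel to x (grasp it across its 16 mm; its top is 29 mm above the panel's underside). Origin: centre of the panel's underside; z up, to the batten's side.
- button_a (a joint): wooden turn button, 40 x 14 mm, round ends, at z = 20.5 to 31.5 mm on the dark frame's +x short rail. It turns on its own centre, at x = +69.5 mm, y = 0 of the frame. Rad, anticlockwise from above: 0 along the frame's x, locking the back; +1.57 or -1.57 along the rail, clear (stops at 1.7). Light friction, stays where left; pinch across 14 mm and turn.
- button_b (a joint): wooden turn button, 40 x 14 mm, round ends, at z = 20.5 to 31.5 mm on the dark frame's -x short rail. It turns on its own centre, at x = -69.5 mm, y = 0 of the frame. Rad, anticlockwise from above: 0 along the frame's x, locking the back; +1.57 or -1.57 along the rail, clear (stops at 1.7). Light friction, stays where left; pinch across 14 mm and turn.
- pencil: bystander: brown carpenter's pencil, 166 x 12 x 9 mm, lying at the near right of the work. Leave it where it lies.
- whetstone: bystander: small black and grey oilstone, 62 x 26 x 16 mm, lying at the near left of the work. Leave it where it lies.
- screw_jar: bystander: glass jar with a brown lid, 66 mm across, 98 mm tall, at the far edge of the bench. Leave it standing there.

How it is judged:
On the way, in this order (a step that is already met when the one before it is completed fails the run):
1. both turn buttons are turned aside ((value of joint button_a above 1.15 rad or value of joint button_a below -1.15 rad) and (value of joint button_b above 1.15 rad or value of joint button_b below -1.15 rad)), for 0.2 s.
2. the old back lies flat in the tray (horizontal distance between old_back and tray below 0.027 m and z of old_back in the frame of tray below 0.0085 m and angle between old_back's own z axis and vertical below 0.05 rad), for 0.2 s.
At the end, for the whole second after the job is handed in: Old back flat on the tray floor, within 27 mm of its centre; each new back flat on the ledge of its own frame (8 mm of centre, 0.15 rad, 3 mm of height); all battens up; both buttons over 1.15 rad from locking; all at rest (all of step 1 and all of step 2 and horizontal distance between new_back and frame_dark below 0.008 m and z of new_back in the frame of frame_dark between 0.006 and 0.0115 m and angle between each of new_back, narrow_back, square_back's own z axis and vertical below 0.05 rad and angle between the x axis of new_back and the x axis of frame_dark, either way round below 0.15 rad and horizontal distance between narrow_back and frame_narrow below 0.008 m and z of narrow_back in the frame of frame_narrow between 0.006 and 0.0115 m and angle between the x axis of narrow_back and the x axis of frame_narrow, either way round below 0.15 rad and horizontal distance between square_back and frame_square below 0.008 m and z of square_back in the frame of frame_square between 0.006 and 0.0115 m and (angle between the x axis of square_back and the x axis of frame_square, either way round below 0.15 rad or angle between the x axis of square_back and the y axis of frame_square, either way round below 0.15 rad) and linear speed of each of old_back, new_back, narrow_back, square_back below 0.02 m/s); the robot touches nothing.
It fails at once if the pencil, the oilstone or the jar is shifted by more than 30 mm or the jar is tipped (distance of any of whetstone, pencil, screw_jar from where it was at the start of the episode above 0.03 m or angle between screw_jar's own z axis and vertical above 0.3 rad).
It also fails if it takes over 120 s, if anything falls off the work surface, if the arm or the gripper's body presses on something with over 40 N, if the wrist force passes 120 N, or if a joint passes its speed limit or range.

## Working session

There is one attempt and no reset: what is moved stays moved. The work goes in short steps, Python scripts to look and compute and a tool call to move; the robot and the scene stay as the last step left them, time stands still between calls to the robot, and variables do not carry over. Pictures are saved under pics/ and viewed, and the job is handed in when it is done.

Besides the shell and the picture viewer there is one more tool, called as name([rows], argument=value, ...), one row to a line, values as JSON. step_arm: Moves the arm, as the interface text tells. Shifts and turns lie within -1 to 1; 1 stands for 0.25 m of shift or pi rad of turn. Its arguments: {"type":"object","properties":{"steps":{"type":"array"},"force":{"type":"number"}},"required":["steps"]}

```bash
ls; mkdir -p pics; python3 - <<'E'
from station import get_state, read_camera
import cv2
s=get_state()
print(s)
for n in ("top","scene"):
    c=read_camera(n); cv2.imwrite(f"pics/{n}0.png",c["pixels"]); print(n,c["mtx"],c["rvec"],c["tvec"])
E
```

```text
pics
{'time_s': 0.0, 'qpos': array([ 1.20770160e+00,  3.78090952e-01,  7.96386099e-02,  1.27436804e+00,
       -4.42181122e-06,  1.46053761e+00]), 'qd': array([ 0.00074705, -0.00079956,  0.00089766, -0.00034549, -0.00174792,
       -0.00070782]), 'effort': array([-3.30411131e-04, -4.63604486e+01,  2.69875842e+01,  2.09831464e-02,
        2.84223024e-04,  2.90424644e-06]), 'ee_pos': array([0.14358725, 0.55614199, 0.23834983]), 'tcp_rot': array([ 0.70215965, -0.08931934,  0.0889868 , -0.7007676 ]), 'force': array([0.12287333, 1.32814312, 1.02639453]), 'moment': array([ 0.00260582, -0.03621539, -0.02923145]), 'finger_gap': 1.0004110740132186}
top [[416.62880912   0.         271.03460567]
 [  0.         416.62880912 207.83992047]
 [  0.           0.           1.        ]] [ 2.18525168 -2.14849185  0.06064138] [0.01196215 0.53358139 1.12269259]
scene [[481.43655238   0.         285.00313598]
 [  0.         481.43655238 216.90654088]
 [  0.           0.           1.        ]] [ 2.14434892 -1.12986689  0.46331319] [-0.30492574  0.346833    1.14633195]
```

View pics/top0.png

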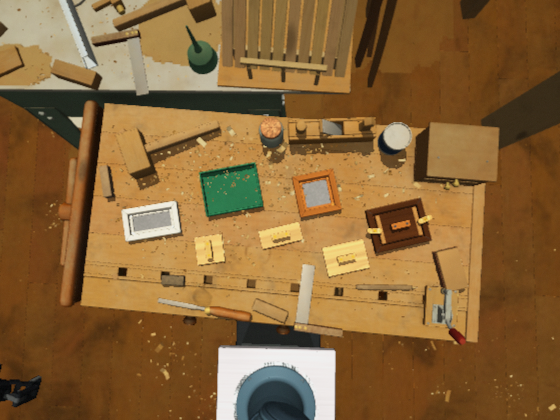

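View pics/scene0.png

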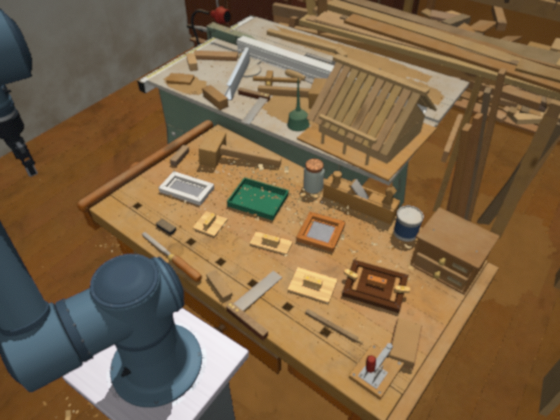

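```bash
cat > h.py <<'E'
import numpy as np, cv2
from station import get_state, read_camera
def proj(c,P):
    return cv2.projectPoints(np.asarray(P,float).reshape(-1,3),c["rvec"],c["tvec"],c["mtx"],None)[0].reshape(-1,2)
def unproj(c,uv,z):
    R=cv2.Rodrigues(c["rvec"])[0]; t=np.asarray(c["tvec"]).reshape(3)
    uv=np.asarray(uv,float).reshape(-1,2)
    d=np.c_[uv,np.ones(len(uv))]@np.linalg.inv(c["mtx"]).T@R
    o=-R.T@t
    return o+d*((z-o[2])/d[:,2])[:,None]
def crop(c,x0,y0,w,h,k,name):
    im=cv2.resize(c["pixels"][y0:y0+h,x0:x0+w],None,fx=k,fy=k,interpolation=cv2.INTER_CUBIC)
    cv2.imwrite("pics/"+name,im)
E
python3 - <<'E'
from h import *
c=read_camera("top"); import pickle; pickle.dump(c,open("top0.pkl","wb")); s=read_camera("scene"); pickle.dump(s,open("scene0.pkl","wb"))
print(unproj(c,[[151,221],[231,190],[316,193],[398,225],[209,249],[280,235],[346,258],[275,400]],0.0))
crop(c,110,155,190,120,4,"c1.png"); crop(c,250,155,190,130,4,"c2.png")
E
```

```text
[[ 0.49257981  0.35882484  0.        ]
 [ 0.58375254  0.13534959  0.        ]
 [ 0.57883025 -0.10364186  0.        ]
 [ 0.49302529 -0.33103425  0.        ]
 [ 0.41719833  0.19257427  0.        ]
 [ 0.45963958 -0.00473035  0.        ]
 [ 0.39947177 -0.18791573  0.        ]
 [ 0.01520319  0.00153879  0.        ]]
```

View pics/c1.png

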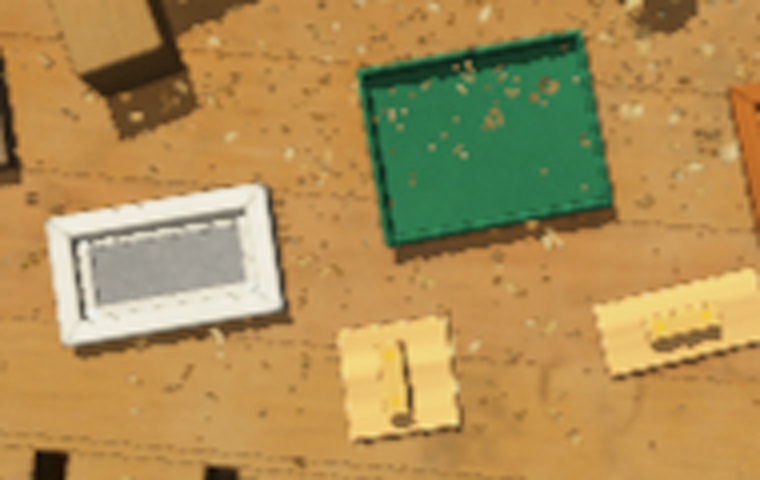

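View pics/c2.png

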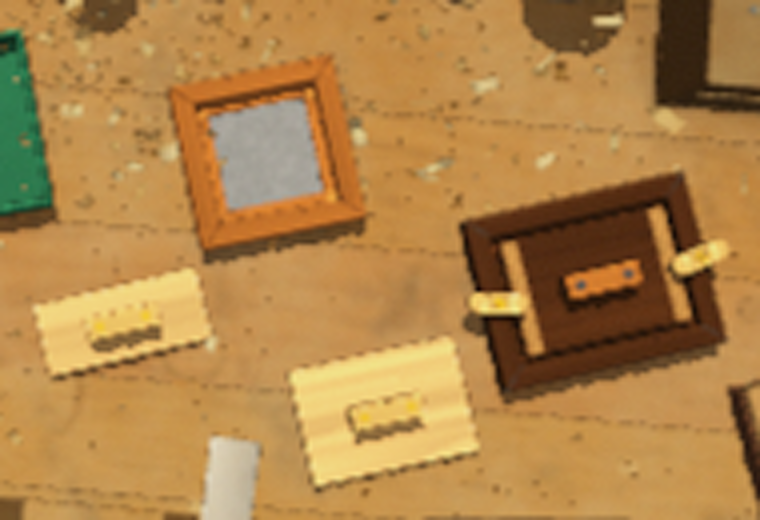

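```bash
cat > fit.py <<'E'
from h import *
import pickle
from scipy.optimize import least_squares
c=pickle.load(open("top0.pkl","rb"))
def rect(L,W): return np.array([[-L/2,W/2],[L/2,W/2],[L/2,-W/2],[-L/2,-W/2]])
def tf(p,q): 
    a=p[2]; R=np.array([[np.cos(a),-np.sin(a)],[np.sin(a),np.cos(a)]]); return q@R.T+p[:2]
# image corners TL,TR,BR,BL in 4x crop; image right = -y world, so object x (long) ~ -y
obj={"frame_narrow":(110,155,.155,.090,.020,[(47,216),(268,184),(285,312),(66,345)]),
"tray":(110,155,.160,.125,.024,[(359,72),(583,32),(612,206),(388,245)]),
"square_back":(110,155,.076,.076,.009,[(338,329),(447,317),(461,427),(350,440)]),
"frame_square":(250,155,.116,.116,.020,[(171,90),(331,57),(366,214),(207,248)]),
"narrow_back":(250,155,.115,.050,.009,[(34,305),(195,268),(213,337),(54,376)]),
"new_back":(250,155,.115,.080,.009,[(291,370),(453,338),(478,451),(318,488)]),
"frame_dark":(250,155,.155,.120,.020,[(462,222),(683,172),(724,340),(508,398)])}
res={}
for n,(ox,oy,L,W,z,cr) in obj.items():
    uv=(np.array(cr)+.5)/4-.5+[ox,oy]
    q=rect(L,W)
    P=unproj(c,uv,z)[:,:2]
    f=lambda p:(np.c_[tf(p,q),np.full(4,z)])
    r=least_squares(lambda p:(proj(c,f(p))-uv).ravel(),[*P.mean(0),-1.4])
    res[n]=r.x; print(n,r.x.round(4),"res px",r.fun.round(2))
pickle.dump(res,open("res.pkl","wb"))
E
python3 fit.py
```

```text
frame_narrow [ 0.4927  0.3519 -1.4033] res px [ 0.35  0.2   0.1  -0.21  0.09 -0.07 -0.54  0.09]
tray [ 0.583   0.1325 -1.3804] res px [-0.46 -0.44  0.31 -0.48  0.72  0.28 -0.58  0.6 ]
square_back [ 0.417   0.19   -1.4314] res px [ 0.2   0.28  0.07 -0.05 -0.37 -0.15  0.11 -0.08]
frame_square [ 0.5776 -0.1042 -1.3445] res px [-0.65 -0.53  0.41 -1.04  0.95  0.62 -0.72  0.92]
narrow_back [ 0.4596 -0.0065 -1.3155] res px [ 0.17  0.22  0.29 -0.34  0.16  0.02 -0.62  0.1 ]
new_back [ 0.4011 -0.1861 -1.3426] res px [-0.25  0.44  0.21 -0.32  0.63  0.16 -0.59 -0.3 ]
frame_dark [ 0.4914 -0.3259 -1.3181] res px [-0.24  0.44 -0.29 -0.31  1.12  0.51 -0.59 -0.65]
```

```bash
cat > ov.py <<'E'
from fit import *
import sys
s=pickle.load(open("scene0.pkl","rb"))
def draw(cc,x0,y0,w,h,k,name,ps=res):
    im=cv2.resize(cc["pixels"][y0:y0+h,x0:x0+w],None,fx=k,fy=k,interpolation=cv2.INTER_CUBIC)
    for n,(ox,oy,L,W,z,cr) in obj.items():
        p=ps[n]; m=np.c_[tf(p,rect(L,W)),np.full(4,z)]
        u=((proj(cc,m)-[x0,y0]+.5)*k-.5)
        cv2.polylines(im,[np.round(u*8).astype(int).reshape(-1,1,2)],True,(255,0,255),1,cv2.LINE_AA,3)
    cv2.imwrite("pics/"+name,im)
if __name__=="__main__":
    draw(c,110,155,190,120,4,"o1.png"); draw(c,250,155,190,130,4,"o2.png")
    draw(s,150,160,180,110,4,"o3.png"); draw(s,240,200,180,120,4,"o4.png")
E
python3 ov.py >/dev/null
```

```text
(no output)
```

View pics/o2.png

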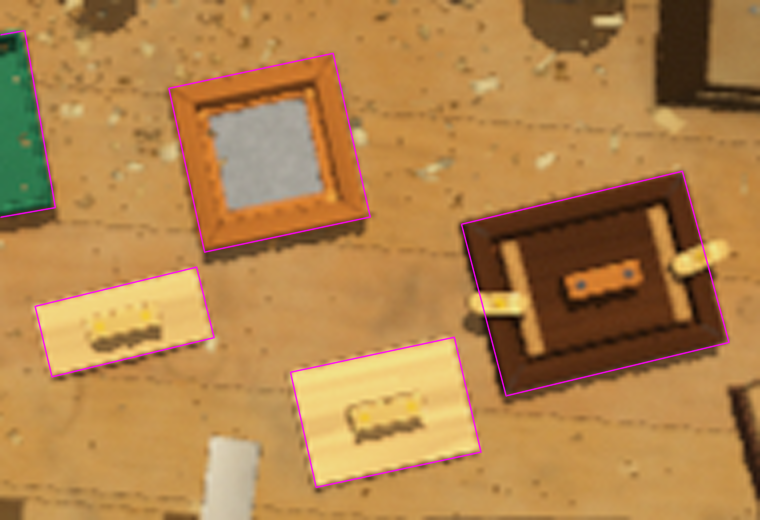

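View pics/o3.png

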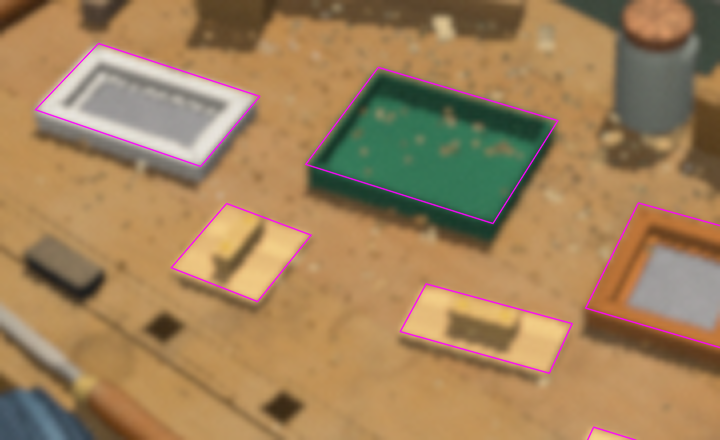

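View pics/o4.png

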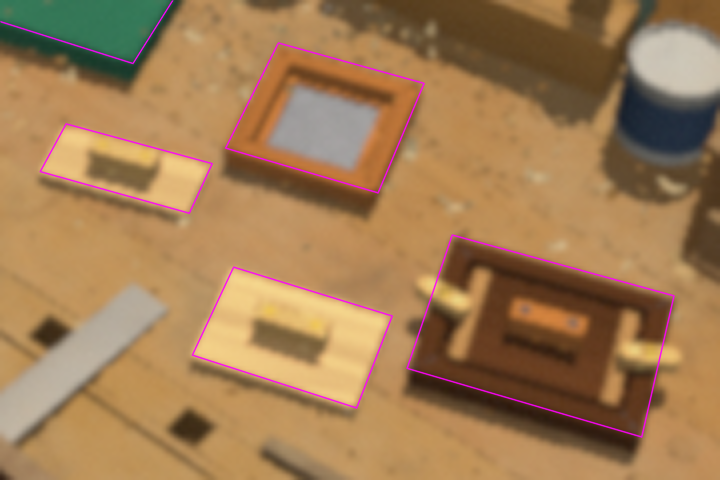

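View pics/o1.png

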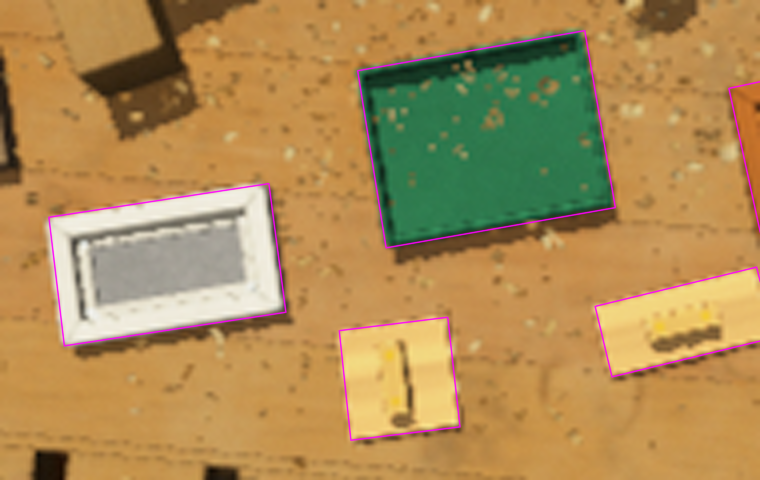

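```bash
cat > st.py <<'E'
from h import *
from scipy.spatial.transform import Rotation as Ro
def show(tgt=None):
    s=get_state(); M=Ro.from_quat(s["tcp_rot"]).as_matrix()
    phi=np.arctan2(M[1,2],M[0,2])
    print("t",round(s["time_s"],2),"pos",s["ee_pos"].round(4),"phi",round(phi,4),"gap",round(float(s["finger_gap"]),3),"F",s["force"].round(1),"q6",s["qpos"][5].round(2))
    if tgt is not None:
        # tgt: x,y,z,phi of the jaw-opening dir (mod pi)
        d=np.array(tgt[:3])-s["ee_pos"]; l=M.T@d/0.25
        dphi=(tgt[3]-phi+np.pi/2)%np.pi-np.pi/2
        # turn th about tool y (down): phi decreases by th if y is down
        th=-dphi*(1 if M[2,1]<0 else -1)
        print(" tool shift(scaled)",l.round(3),"turn",(th/np.pi).round(4), "turn deg",np.degrees(th).round(1),"alt turn",((th-np.sign(th)*np.pi)/np.pi).round(3))
    return s,M
E
python3 - <<'E'
from st import *
import pickle
s,M=show(); print(M.round(3))
c=pickle.load(open("top0.pkl","rb")); r=pickle.load(open("res.pkl","rb"))
f=r["frame_dark"]
for n,p in (("b",[(469,300),(528,304)]),("a",[(673,270),(730,245)])):
    P=unproj(c,(np.array(p)+.5)/4-.5+[250,155],.0315)[:,:2]; d=P[1]-P[0]
    ang=np.arctan2(d[1],d[0]); rel=(ang-f[2])
    print(n,P.mean(0),np.linalg.norm(d),"world ang",ang,"rel",rel, "expected",f[:2]+(.0695 if n=="a" else -.0695)*np.array([np.cos(f[2]),np.sin(f[2])]))
# old batten
p=(np.array([(563,280),(638,258),(642,279),(569,300)])+.5)/4-.5+[250,155]
P=unproj(c,p,.038)[:,:2]; print(P.mean(0),np.linalg.norm(P[1]-P[0]), np.arctan2(*(P[1]-P[0])[::-1]))
E
```

```text
t 0.2 pos [0.1437 0.5564 0.2387] phi 1.318 gap 0.999 F [-0.3  0.3  0.1] q6 1.46
[[ 0.968 -0.     0.25 ]
 [-0.25  -0.001  0.968]
 [-0.    -1.    -0.001]]
b [ 0.47668245 -0.25866531] 0.03957343741782462 world ang -1.6216361784230926 rel -0.3035348332025867 expected [ 0.47398194 -0.25861067]
a [ 0.50897573 -0.39462929] 0.04205236505127661 world ang -1.1417583606184702 rel 0.17634298460203568 expected [ 0.50873392 -0.39319633]
[ 0.49290249 -0.32685444] 0.05236769569349141 -1.2684100842115424
```

step_arm([
  [0,0,0,0.055,0.5],
  [0,0,0,0.055,0.5],
  [0,0,0,0.055,0.5],
  [0,0,0,0.055,0.5],
  [0,0,0,0.055,0.5],
  [0,0,0,0.055,0.5],
  [0,0,0,0.055,0.5],
  [0,0,0,0.055,0.5],
], force=30)

```text
time_s: 1.2
ee_pos: [0.1431, 0.5548, 0.2363]
tcp_rot: [0.474, -0.526, 0.528, -0.47]
force: [-0.1, -0.5, -0.3]
finger_gap: 0.501
```

```bash
python3 -c "
from st import *
show([0.46,0.25,0.2,-0.05]);show([0.4755,-0.2586,0.15,-0.05])"
```

```text
t 1.2 pos [0.1431 0.5548 0.2363] phi -0.1102 gap 0.501 F [-0.1 -0.5 -0.3] q6 2.89
 tool shift(scaled) [1.071 0.15  1.394] turn -0.0192 turn deg -3.4 alt turn 0.981
t 1.2 pos [0.1431 0.5548 0.2363] phi -0.1102 gap 0.501 F [-0.1 -0.5 -0.3] q6 2.89
 tool shift(scaled) [3.085 0.362 1.68 ] turn -0.0192 turn deg -3.4 alt turn 0.981
```

step_arm([
  [0.134,0,0.174,0,0.5],
  [0.134,0,0.174,0,0.5],
  [0.134,0,0.174,0,0.5],
  [0.134,0,0.174,0,0.5],
  [0.134,0,0.174,0,0.5],
  [0.134,0,0.174,0,0.5],
  [0.134,0,0.174,0,0.5],
  [0.134,0,0.174,0,0.5],
])

```text
time_s: 2.2
ee_pos: [0.4664, 0.2443, 0.2359]
tcp_rot: [0.475, -0.524, 0.526, -0.472]
force: [1.0, 0.5, -0.1]
finger_gap: 0.499
```

```bash
python3 -c "
from st import *
show([0.4755,-0.2586,0.12,-0.05])"
```

```text
t 2.2 pos [0.4664 0.2443 0.2359] phi -0.1028 gap 0.499 F [ 1.   0.5 -0.1] q6 2.04
 tool shift(scaled) [1.995 0.474 0.243] turn -0.0168 turn deg -3.0 alt turn 0.983
```

step_arm([
  [0.222,0.02,0.027,-0.008,0.5],
  [0.222,0.02,0.027,-0.008,0.5],
  [0.222,0.02,0.027,0,0.5],
  [0.222,0.02,0.027,0,0.5],
  [0.222,0.02,0.027,0,0.5],
  [0.222,0.04,0.027,0,0.5],
  [0.222,0.06,0.027,0,0.5],
  [0.222,0.08,0.027,0,0.5],
  [0.222,0.08,0.027,0,0.5],
  [0,0,0,0,0.5],
])

```text
time_s: 3.45
ee_pos: [0.5, -0.2781, 0.1448]
tcp_rot: [0.486, -0.512, 0.516, -0.485]
force: [0.4, 0.2, 0.7]
finger_gap: 0.499
```

```bash
python3 -c "
from st import *
show([0.4755,-0.2586,0.06,-0.05])
c=read_camera('top'); crop(c,290,150,180,140,4,'p1.png')
print((proj(c,[0.4755,-0.2586,0.0315])-[290,150]+.5)*4)
s=read_camera('scene'); crop(s,300,210,140,110,5,'p2.png')"
```

```text
t 3.45 pos [ 0.5    -0.2781  0.1448] phi -0.0562 gap 0.499 F [0.4 0.2 0.7] q6 1.01
 tool shift(scaled) [-0.074  0.339 -0.103] turn -0.002 turn deg -0.4 alt turn 0.998
[[338.89038769 324.25311776]]
```

View pics/p1.png

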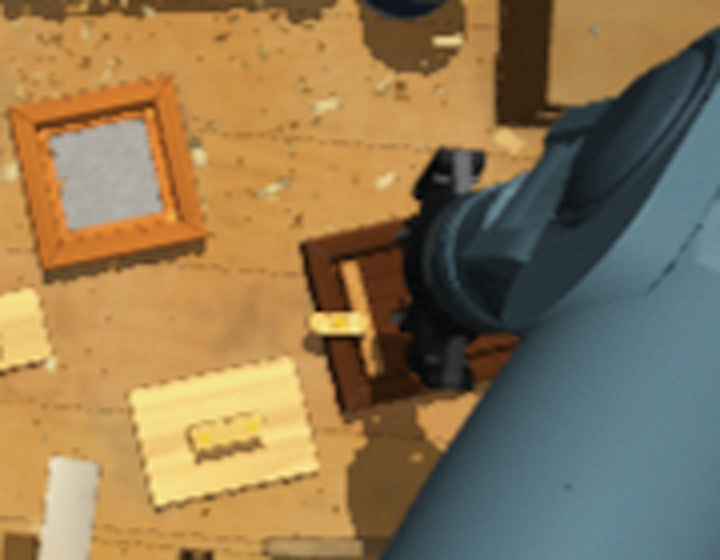

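View pics/p2.png

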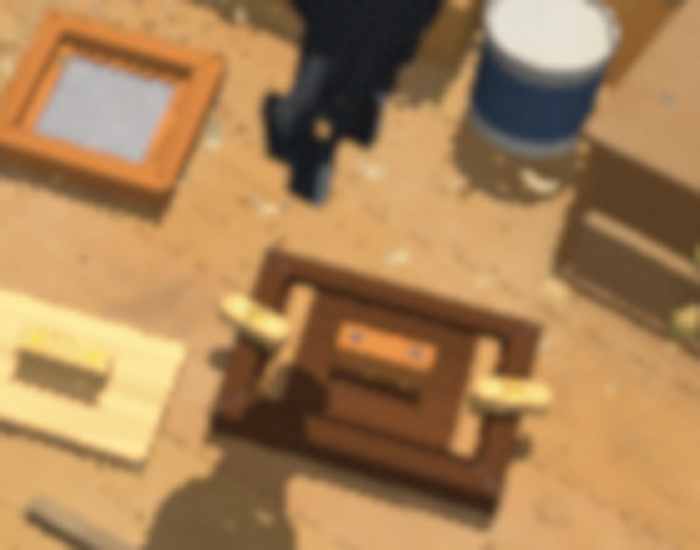

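step_arm([
  [-0.037,0.12,-0.05,0,0.5],
  [-0.037,0.12,-0.05,0,0.5],
  [0,0.08,0,0,0.5],
  [0,0,0,0,0.5],
])

```text
time_s: 4.05
ee_pos: [0.478, -0.2493, 0.0677]
tcp_rot: [0.488, -0.508, 0.514, -0.489]
force: [0.3, -0.1, -0.1]
finger_gap: 0.498
```

```bash
python3 -c "
from st import *
show([0.4755,-0.2586,0.06,-0.05])
s=read_camera('scene'); crop(s,300,210,140,110,5,'p3.png')
print((proj(s,[[0.4755,-0.2586,0.0315],get_state()['ee_pos']])-[300,210]+.5)*5)"
```

```text
t 4.05 pos [ 0.478  -0.2493  0.0677] phi -0.0443 gap 0.498 F [ 0.3 -0.1 -0.1] q6 1.02
 tool shift(scaled) [ 0.037  0.031 -0.009] turn 0.0018 turn deg 0.3 alt turn -0.998
[[255.76460211 313.75977215]
 [251.19605207 259.31971766]]
```

View pics/p3.png

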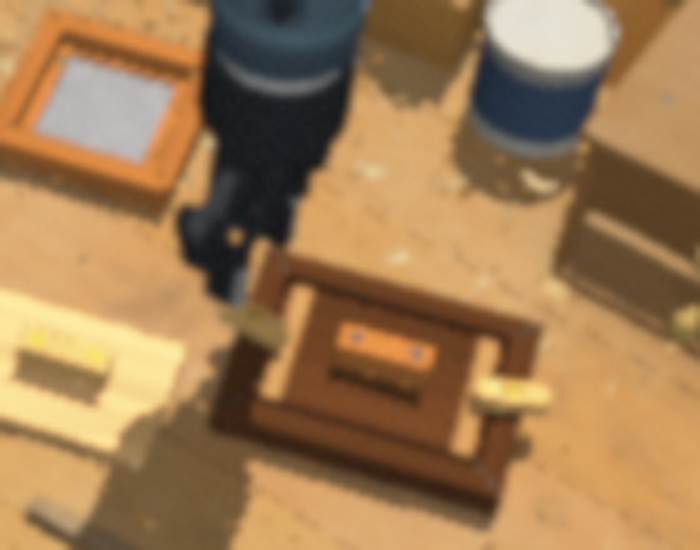

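step_arm([
  [0.04,0.05,-0.009,0,0.5],
  [0,0.05,0,0,0.5],
  [0,0,0,0,0.5],
  [0,0,0,0,0.5],
])

```text
time_s: 4.6
ee_pos: [0.4785, -0.2614, 0.0449]
tcp_rot: [0.488, -0.505, 0.516, -0.49]
force: [-0.3, 0.5, 0.1]
finger_gap: 0.495
```

```bash
python3 -c "
from st import *
show([0.4755,-0.2586,0.03,-0.05])"
```

```text
t 4.6 pos [ 0.4785 -0.2614  0.0449] phi -0.0432 gap 0.495 F [-0.3  0.5  0.1] q6 1.0
 tool shift(scaled) [-0.011  0.059 -0.013] turn 0.0022 turn deg 0.4 alt turn -0.998
```

step_arm([
  [-0.011,0.03,-0.013,0,0.5],
  [0,0.03,0,0,0.5],
  [0,0,0,0,0.5],
])

```text
time_s: 4.97
ee_pos: [0.4754, -0.2584, 0.029]
tcp_rot: [0.488, -0.505, 0.516, -0.49]
force: [-0.2, 0.1, 0.4]
finger_gap: 0.501
```

```bash
python3 -c "
from st import *
s,M=show([0.4755,-0.2586,0.03,-0.05]); print(M.round(3))"
```

```text
t 4.97 pos [ 0.4754 -0.2584  0.029 ] phi -0.0432 gap 0.501 F [-0.2  0.1  0.4] q6 1.0
 tool shift(scaled) [ 0.001 -0.004  0.001] turn 0.0022 turn deg 0.4 alt turn -0.998
[[-0.043  0.013  0.999]
 [-0.999 -0.009 -0.043]
 [ 0.008 -1.     0.014]]
```

step_arm([
  [0,0,0,0,0],
  [0,0,0,0,0],
  [0,0,0,0,0],
  [0,0,0,0,0],
], force=20)

```text
time_s: 5.48
ee_pos: [0.475, -0.2582, 0.029]
tcp_rot: [0.488, -0.505, 0.516, -0.49]
force: [0.0, 0.1, -1.4]
finger_gap: 0.155
```

```bash
python3 -c "
from st import *
s,M=show([0.4755,-0.2586,0.03,-0.05])"
```

```text
t 5.47 pos [ 0.475  -0.2582  0.029 ] phi -0.0433 gap 0.155 F [ 0.   0.1 -1.4] q6 1.0
 tool shift(scaled) [ 0.001 -0.004  0.002] turn 0.0021 turn deg 0.4 alt turn -0.998
```

step_arm([
  [0,0,0,0.04,0],
  [0,0,0,0.04,0],
  [0,0,0,0.04,0],
  [0,0,0,0.04,0],
  [0,0,0,0.04,0],
  [0,0,0,0.04,0],
  [0,0,0,0.04,0],
  [0,0,0,0.04,0],
  [0,0,0,0.04,0],
  [0,0,0,0,0],
])

```text
time_s: 6.72
ee_pos: [0.4759, -0.2589, 0.0291]
tcp_rot: [0.123, -0.691, 0.7, -0.131]
force: [-0.5, -0.5, -0.9]
finger_gap: 0.154
```

```bash
python3 -c "
from st import *
s,M=show([0.4755,-0.2586,0.03,-1.3])"
```

```text
t 6.72 pos [ 0.4759 -0.2589  0.0291] phi -1.2096 gap 0.154 F [-0.5 -0.5 -0.9] q6 2.17
 tool shift(scaled) [ 0.001 -0.004 -0.002] turn 0.0288 turn deg 5.2 alt turn -0.971
```

step_arm([
  [0,0,0,0.02,0],
  [0,0,0,0,0.4],
  [0,0,0,0,0.4],
  [0,-0.08,0,0,0.4],
  [0,-0.12,0,0,0.4],
  [0,-0.12,0,0,0.5],
  [0,0,0,0,0.5],
])

```text
time_s: 7.6
ee_pos: [0.4753, -0.2584, 0.1114]
tcp_rot: [0.104, -0.694, 0.703, -0.113]
force: [-0.5, 0.1, -0.1]
finger_gap: 0.503
```

```bash
python3 -c "
from st import *
s,M=show([0.509,-0.394,0.11,0.429]); print(M.round(3))
s=read_camera('scene'); crop(s,300,210,140,110,5,'p4.png')"
```

```text
t 7.6 pos [ 0.4753 -0.2584  0.1114] phi -1.262 gap 0.503 F [-0.5  0.1 -0.1] q6 2.22
 tool shift(scaled) [0.037 0.013 0.558] turn 0.4617 turn deg 83.1 alt turn -0.538
[[-0.953  0.015  0.304]
 [-0.304 -0.011 -0.953]
 [-0.011 -1.     0.014]]
```

View pics/p4.png

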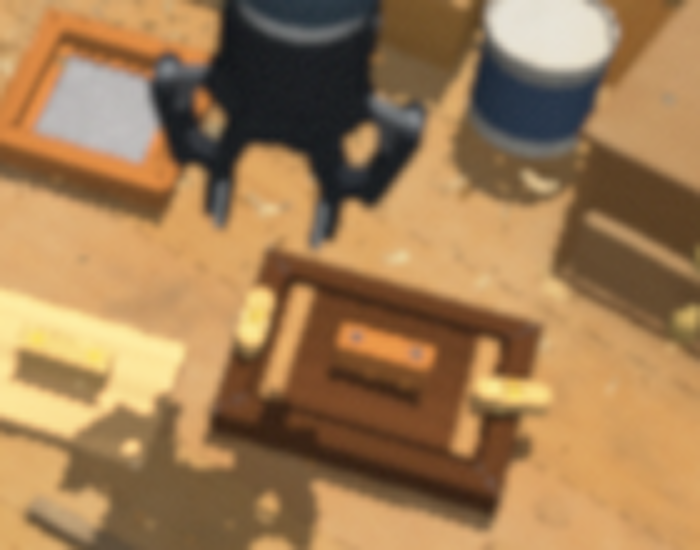

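step_arm([
  [0.012,0,0.186,0,0.5],
  [0.012,0,0.186,0,0.5],
  [0.012,0,0.186,0,0.5],
  [0,0,0,-0.054,0.5],
  [0,0,0,-0.054,0.5],
  [0,0,0,-0.054,0.5],
  [0,0,0,-0.054,0.5],
  [0,0,0,-0.054,0.5],
  [0,0,0,-0.054,0.5],
  [0,0,0,-0.054,0.5],
])

```text
time_s: 8.9
ee_pos: [0.5018, -0.391, 0.0927]
tcp_rot: [-0.492, 0.511, -0.503, 0.494]
force: [-0.1, -0.9, 0.2]
finger_gap: 0.502
```

step_arm([
  [0,0,0,-0.054,0.5],
  [0,0,0,-0.054,0.5],
  [0,0,0,-0.04,0.5],
  [0,0,0,0,0.5],
])

```text
time_s: 9.4
ee_pos: [0.4987, -0.3881, 0.0853]
tcp_rot: [-0.597, 0.382, -0.367, 0.602]
force: [0.0, -0.2, -0.8]
finger_gap: 0.502
```

```bash
python3 -c "
from st import *
s,M=show([0.509,-0.394,0.03,0.429]); print(M.round(3))"
```

```text
t 9.4 pos [ 0.4987 -0.3881  0.0853] phi 0.455 gap 0.502 F [ 0.  -0.2 -0.8] q6 0.35
 tool shift(scaled) [0.044 0.22  0.028] turn 0.0083 turn deg 1.5 alt turn -0.992
[[ 0.439 -0.014  0.898]
 [-0.898  0.017  0.439]
 [-0.021 -1.    -0.005]]
```

step_arm([
  [0.044,0.1,0.028,0.008,0.5],
  [0,0.06,0,0,0.5],
  [0,0,0,0,0.5],
  [0,0,0,0,0.5],
])

```text
time_s: 9.9
ee_pos: [0.5079, -0.3931, 0.0421]
tcp_rot: [-0.592, 0.392, -0.375, 0.597]
force: [0.9, -1.1, 0.3]
finger_gap: 0.503
```

```bash
python3 -c "
from st import *
s,M=show([0.509,-0.394,0.03,0.429]); 
s=read_camera('scene'); crop(s,300,210,140,110,5,'p5.png')"
```

```text
t 9.9 pos [ 0.5079 -0.3931  0.0421] phi 0.4252 gap 0.503 F [ 0.9 -1.1  0.3] q6 0.39
 tool shift(scaled) [0.006 0.048 0.003] turn -0.0012 turn deg -0.2 alt turn 0.999
```

View pics/p5.png

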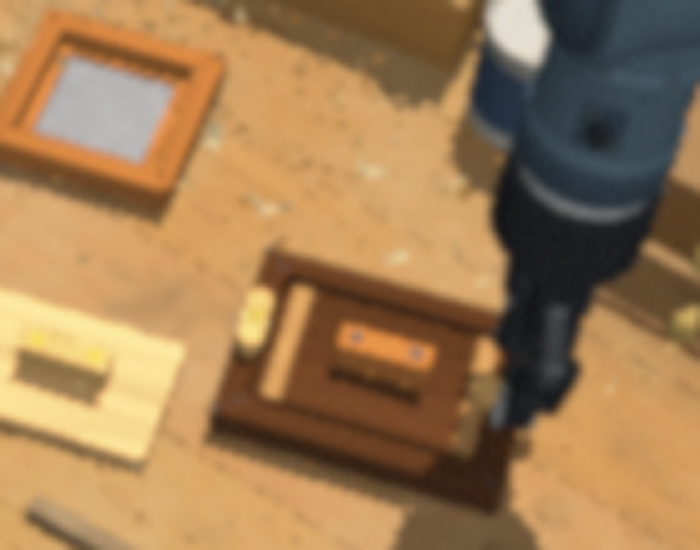

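step_arm([
  [0.006,0.05,0.003,0,0.5],
  [0,0,0,0,0.5],
  [0,0,0,0,0],
  [0,0,0,0,0],
  [0,0,0,0,0],
  [0,0,0,0,0],
])

```text
time_s: 10.7
ee_pos: [0.5088, -0.3947, 0.0303]
tcp_rot: [-0.592, 0.391, -0.375, 0.596]
force: [-0.1, -0.0, -1.7]
finger_gap: 0.154
```

```bash
python3 -c "
from st import *
s,M=show([0.509,-0.394,0.03,1.77]);"
```

```text
t 10.7 pos [ 0.5088 -0.3947  0.0303] phi 0.4247 gap 0.154 F [-0.1 -0.  -1.7] q6 0.39
 tool shift(scaled) [-0.002  0.001  0.002] turn -0.4282 turn deg -77.1 alt turn 0.572
```

step_arm([
  [0,0,0,-0.043,0],
  [0,0,0,-0.043,0],
  [0,0,0,-0.043,0],
  [0,0,0,-0.043,0],
  [0,0,0,-0.043,0],
  [0,0,0,-0.043,0],
  [0,0,0,-0.043,0],
  [0,0,0,-0.043,0],
  [0,0,0,-0.043,0],
  [0,0,0,0,0],
])

```text
time_s: 11.95
ee_pos: [0.5091, -0.3943, 0.0304]
tcp_rot: [-0.7, -0.033, 0.044, 0.712]
force: [-0.7, 0.9, -0.5]
finger_gap: 0.154
```

```bash
python3 -c "
from st import *
s,M=show([0.509,-0.394,0.03,1.77]);"
```

```text
t 11.95 pos [ 0.5091 -0.3943  0.0304] phi 1.6791 gap 0.154 F [-0.7  0.9 -0.5] q6 -0.87
 tool shift(scaled) [-0.     0.001  0.001] turn -0.0289 turn deg -5.2 alt turn 0.971
```

step_arm([
  [0,0,0,-0.028,0],
  [0,0,0,0,0.4],
  [0,0,0,0,0.4],
  [0,-0.08,0,0,0.4],
  [0,-0.12,0,0,0.45],
  [0,-0.12,0,0,0.45],
  [0,0,0,0,0.45],
])

```text
time_s: 12.82
ee_pos: [0.5113, -0.3955, 0.1126]
tcp_rot: [-0.697, -0.061, 0.07, 0.711]
force: [1.0, -0.7, 0.5]
finger_gap: 0.451
```

```bash
python3 -c "
from st import *
s,M=show([0.4925,-0.3265,0.1,0.29]);print(M.round(3))
s=read_camera('scene'); crop(s,300,210,140,110,5,'p6.png')"
```

```text
t 12.82 pos [ 0.5113 -0.3955  0.1126] phi 1.7553 gap 0.451 F [ 1.  -0.7  0.5] q6 -0.94
 tool shift(scaled) [-0.023  0.056  0.284] turn 0.4664 turn deg 84.0 alt turn -0.534
[[ 0.983 -0.014 -0.183]
 [ 0.184  0.017  0.983]
 [-0.011 -1.     0.02 ]]
```

View pics/p6.png

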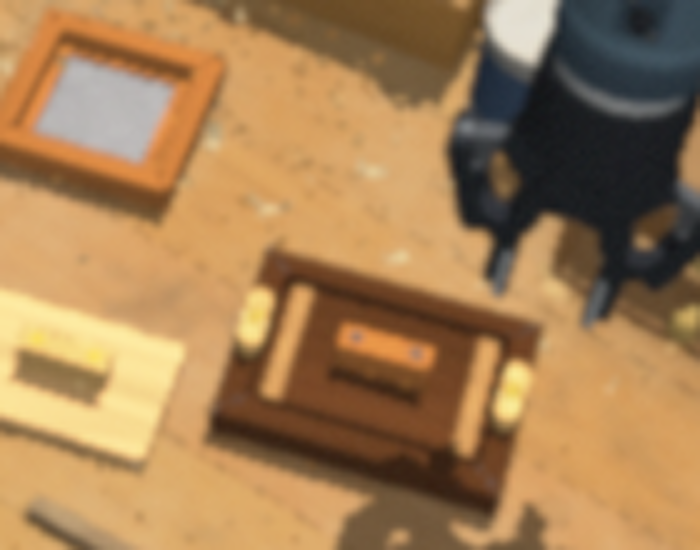

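step_arm([
  [0,-0.01,0.142,0,0.45],
  [0,-0.01,0.142,0,0.45],
  [0,-0.01,0,0.058,0.45],
  [0,-0.01,0,0.058,0.45],
  [0,-0.01,0,0.058,0.45],
  [0,-0.01,0,0.058,0.45],
  [0,-0.01,0,0.058,0.45],
  [0,-0.01,0,0.058,0.45],
  [0,-0.01,0,0.058,0.45],
  [0,-0.01,0,0.058,0.45],
])

```text
time_s: 14.12
ee_pos: [0.4896, -0.3162, 0.1212]
tcp_rot: [-0.556, 0.451, -0.416, 0.561]
force: [0.0, -0.3, -0.5]
finger_gap: 0.452
```

```bash
python3 -c "
from st import *
s,M=show([0.4925,-0.3265,0.1,0.29]);print(M.round(3))"
```

```text
t 14.12 pos [ 0.4896 -0.3162  0.1212] phi 0.251 gap 0.452 F [ 0.  -0.3 -0.5] q6 0.63
 tool shift(scaled) [0.047 0.083 0.003] turn -0.0124 turn deg -2.2 alt turn 0.988
[[ 0.247 -0.035  0.968]
 [-0.968  0.037  0.248]
 [-0.044 -0.999 -0.025]]
```

```bash
python3 - <<'E'
s=open('st.py').read()
s=s.replace("    if tgt is not None:","    a=np.arctan2(s['ee_pos'][1],s['ee_pos'][0]); y=M[:,1]; print(' tilt radial',(y[0]*np.cos(a)+y[1]*np.sin(a)).round(4),'tang',(-y[0]*np.sin(a)+y[1]*np.cos(a)).round(4),'q',s['qpos'].round(3))\n    if tgt is not None:",1)
open('st.py','w').write(s)
E
python3 -c "
from st import *
s,M=show([0.4925,-0.3265,0.1,0.29])"
```

```text
t 14.12 pos [ 0.4896 -0.3162  0.1212] phi 0.251 gap 0.452 F [ 0.  -0.3 -0.5] q6 0.63
 tilt radial -0.0496 tang 0.0117 q [-0.685  0.493 -0.052  1.076  0.006  0.635]
 tool shift(scaled) [0.047 0.083 0.003] turn -0.0124 turn deg -2.2 alt turn 0.988
```

step_arm([
  [0,-0.2,0,0,0.45],
  [0,-0.2,0,0,0.45],
  [0,0,0,0,0.45],
])

```text
time_s: 14.5
ee_pos: [0.4908, -0.3178, 0.2175]
tcp_rot: [-0.555, 0.456, -0.413, 0.56]
force: [-0.1, 0.4, -0.0]
finger_gap: 0.447
```

```bash
python3 -c "
from st import *
s,M=show([0.4925,-0.3265,0.1,0.29])"
```

```text
t 14.5 pos [ 0.4908 -0.3178  0.2175] phi 0.2474 gap 0.447 F [-0.1  0.4 -0. ] q6 0.64
 tilt radial -0.0601 tang 0.0132 q [-0.686  0.459  0.147  1.32   0.006  0.638]
 tool shift(scaled) [0.06  0.467 0.013] turn -0.0136 turn deg -2.4 alt turn 0.986
```

step_arm([
  [0,0.1,0,0,0.45],
  [0,0.1,0,0,0.45],
  [0,0.1,0,0,0.45],
  [0,0.1,0,0,0.45],
  [0,0,0,0,0.45],
])

```text
time_s: 15.12
ee_pos: [0.4819, -0.3095, 0.105]
tcp_rot: [-0.554, 0.462, -0.409, 0.56]
force: [0.8, 0.1, -0.2]
finger_gap: 0.452
```

```bash
python3 -c "
from st import *
s,M=show([0.4925,-0.3265,0.1,0.29])"
```

```text
t 15.12 pos [ 0.4819 -0.3095  0.105 ] phi 0.2445 gap 0.452 F [ 0.8  0.1 -0.2] q6 0.64
 tilt radial -0.0731 tang 0.0153 q [-0.685  0.506 -0.077  1.062  0.007  0.642]
 tool shift(scaled) [0.077 0.014 0.026] turn -0.0145 turn deg -2.6 alt turn 0.986
```

step_arm([
  [0,0,0,0,0.45],
  [0,0,0,0,0.45],
  [0,0,0,0,0.45],
  [0,0,0,0,0.45],
])

```text
time_s: 15.62
ee_pos: [0.4828, -0.3102, 0.1065]
tcp_rot: [-0.553, 0.461, -0.41, 0.559]
force: [0.8, -0.4, 0.5]
finger_gap: 0.449
```

```bash
python3 -c "
from st import *
s,M=show([0.4925,-0.3265,0.1,0.29])"
```

```text
t 15.62 pos [ 0.4828 -0.3102  0.1065] phi 0.2439 gap 0.449 F [ 0.8 -0.4  0.5] q6 0.64
 tilt radial -0.0706 tang 0.0151 q [-0.685  0.505 -0.074  1.063  0.007  0.642]
 tool shift(scaled) [0.074 0.021 0.023] turn -0.0147 turn deg -2.6 alt turn 0.985
```

step_arm([
  [0,0,0.1,0,0.45],
  [0,0,0,0,0.45],
])

```text
time_s: 15.88
ee_pos: [0.508, -0.3049, 0.1068]
tcp_rot: [-0.553, 0.46, -0.411, 0.559]
force: [-0.1, 0.2, 0.0]
finger_gap: 0.452
```

```bash
python3 -c "
from st import *
s,M=show([0.4925,-0.3265,0.1,0.29])"
```

```text
t 15.88 pos [ 0.508  -0.3049  0.1068] phi 0.2432 gap 0.452 F [-0.1  0.2  0. ] q6 0.68
 tilt radial -0.0679 tang 0.0167 q [-0.652  0.538 -0.018  1.084  0.009  0.676]
 tool shift(scaled) [ 0.071  0.026 -0.08 ] turn -0.0149 turn deg -2.7 alt turn 0.985
```

step_arm([
  [0,0,-0.1,0,0.45],
  [0,0,0,0,0.45],
])

```text
time_s: 16.12
ee_pos: [0.4829, -0.3113, 0.1081]
tcp_rot: [-0.554, 0.46, -0.411, 0.559]
force: [-0.0, 0.2, 0.3]
finger_gap: 0.446
```

```bash
python3 -c "
from st import *
s,M=show([0.4925,-0.3265,0.1,0.29])"
```

```text
t 16.12 pos [ 0.4829 -0.3113  0.1081] phi 0.2437 gap 0.446 F [-0.   0.2  0.3] q6 0.64
 tilt radial -0.0681 tang 0.0137 q [-0.686  0.503 -0.073  1.064  0.006  0.642]
 tool shift(scaled) [0.07  0.027 0.024] turn -0.0147 turn deg -2.7 alt turn 0.985
```

step_arm([
  [-0.116,0,-0.11,0,0.45],
  [-0.116,0,-0.11,0,0.45],
  [-0.116,0,-0.11,0,0.45],
  [0,0,0,0,0.45],
])

```text
time_s: 16.62
ee_pos: [0.38, -0.2456, 0.1163]
tcp_rot: [-0.553, 0.46, -0.412, 0.559]
force: [0.5, -0.6, 0.6]
finger_gap: 0.457
```

```bash
python3 -c "
from st import *
s,M=show([0.4925,-0.3265,0.1,0.29])"
```

```text
t 16.62 pos [ 0.38   -0.2456  0.1163] phi 0.2426 gap 0.457 F [ 0.5 -0.6  0.6] q6 0.61
 tilt radial -0.0661 tang 0.0141 q [-0.717  0.27  -0.406  0.962  0.005  0.612]
 tool shift(scaled) [0.425 0.028 0.361] turn -0.0151 turn deg -2.7 alt turn 0.985
```

step_arm([
  [0.116,0,0.11,0,0.45],
  [0.116,0,0.11,0,0.45],
  [0.116,0,0.11,0,0.45],
  [0,0,0,0,0.45],
])

```text
time_s: 17.12
ee_pos: [0.4872, -0.3142, 0.1093]
tcp_rot: [-0.553, 0.457, -0.415, 0.559]
force: [0.4, 0.1, 0.3]
finger_gap: 0.45
```

```bash
python3 -c "
from st import *
s,M=show([0.4925,-0.3265,0.1,0.29])"
```

```text
t 17.12 pos [ 0.4872 -0.3142  0.1093] phi 0.2419 gap 0.45 F [0.4 0.1 0.3] q6 0.64
 tilt radial -0.0591 tang 0.014 q [-0.686  0.504 -0.067  1.06   0.007  0.643]
 tool shift(scaled) [0.055 0.034 0.01 ] turn -0.0153 turn deg -2.8 alt turn 0.985
```

step_arm([
  [-0.15,0,-0.15,0,0.45],
  [-0.15,0,-0.15,0,0.45],
  [-0.15,0,-0.15,0,0.45],
  [0,0,0,0,0.45],
  [0.15,0,0.15,0,0.45],
  [0.15,0,0.15,0,0.45],
  [0.15,0,0.15,0,0.45],
  [0,0,0,0,0.45],
])

```text
time_s: 18.12
ee_pos: [0.4889, -0.3145, 0.1071]
tcp_rot: [-0.553, 0.456, -0.416, 0.559]
force: [-0.5, -0.1, 0.6]
finger_gap: 0.446
```

```bash
python3 -c "
from st import *
s,M=show([0.4925,-0.3265,0.1,0.29])"
```

```text
t 18.12 pos [ 0.4889 -0.3145  0.1071] phi 0.2413 gap 0.446 F [-0.5 -0.1  0.6] q6 0.65
 tilt radial -0.0563 tang 0.0143 q [-0.685  0.507 -0.069  1.053  0.008  0.645]
 tool shift(scaled) [0.051 0.026 0.003] turn -0.0155 turn deg -2.8 alt turn 0.984
```

step_arm([
  [0.03,0.0,0,-0.008,0.45],
  [0,0.04,0,0,0.45],
  [0,0.06,0,0,0.45],
  [0,0.04,0,0,0.45],
  [0,0.02,0,0,0.45],
  [0,0,0,0,0.45],
  [0,0,0,0,0.45],
])

```text
time_s: 19.0
ee_pos: [0.4862, -0.3183, 0.0641]
tcp_rot: [-0.558, 0.45, -0.408, 0.565]
force: [-0.1, -0.2, 0.2]
finger_gap: 0.45
```

```bash
python3 -c "
from st import *
s,M=show([0.4925,-0.3265,0.03,0.29])
s=read_camera('scene'); crop(s,300,210,140,110,5,'p7.png')
print((proj(s,[[0.4925,-0.3265,0.038],get_state()['ee_pos']])-[300,210]+.5)*5)"
```

```text
t 19.0 pos [ 0.4862 -0.3183  0.0641] phi 0.2679 gap 0.45 F [-0.1 -0.2  0.2] q6 0.61
 tilt radial -0.0591 tang 0.0142 q [-0.693  0.545 -0.125  0.961  0.007  0.611]
 tool shift(scaled) [0.045 0.134 0.019] turn -0.007 turn deg -1.3 alt turn 0.993
[[385.19634219 343.13645464]
 [372.78871111 313.74211843]]
```

View pics/p7.png

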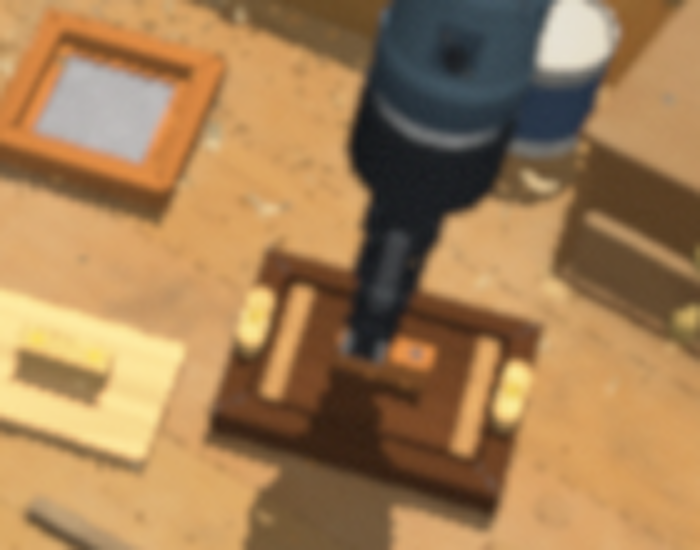

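step_arm([
  [0.045,0.03,0.019,-0.007,0.45],
  [0,0.04,0,0,0.45],
  [0,0.03,0,0,0.45],
  [0,0.02,0,0,0.45],
  [0,0,0,0,0.45],
])

```text
time_s: 19.68
ee_pos: [0.4933, -0.3276, 0.0312]
tcp_rot: [-0.563, 0.443, -0.401, 0.571]
force: [-0.5, -0.0, 0.1]
finger_gap: 0.451
```

```bash
python3 -c "
from st import *
s,M=show([0.4925,-0.3265,0.03,0.29])"
```

```text
t 19.68 pos [ 0.4933 -0.3276  0.0312] phi 0.2914 gap 0.451 F [-0.5 -0.   0.1] q6 0.58
 tilt radial -0.0588 tang 0.0137 q [-0.697  0.597 -0.129  0.905  0.007  0.583]
 tool shift(scaled) [-0.005  0.005 -0.002] turn 0.0004 turn deg 0.1 alt turn -1.0
```

step_arm([
  [0,0,0,0,0],
  [0,0,0,0,0],
  [0,0,0,0,0],
  [0,0,0,0,0],
  [0,0,0,0,0],
], force=40)

```text
time_s: 20.3
ee_pos: [0.4935, -0.3276, 0.0319]
tcp_rot: [-0.563, 0.443, -0.401, 0.571]
force: [0.4, -0.3, 0.2]
finger_gap: 0.179
```

step_arm([
  [0,-0.04,0,0,0],
  [0,-0.08,0,0,0],
  [0,-0.08,0,0,0],
  [0,-0.08,0,0,0],
  [0,-0.04,0,0,0],
  [0,0,0,0,0],
])

```text
time_s: 21.05
ee_pos: [0.4971, -0.3313, 0.1165]
tcp_rot: [-0.563, 0.442, -0.402, 0.571]
force: [-0.1, 0.7, -0.9]
finger_gap: 0.175
```

```bash
python3 -c "
from st import *
s,M=show([0.583,0.1325,0.1,0.19]);print(M.round(3))
s=read_camera('scene'); crop(s,300,190,140,110,5,'p8.png')"
```

```text
t 21.05 pos [ 0.4971 -0.3313  0.1165] phi 0.2916 gap 0.175 F [-0.1  0.7 -0.9] q6 0.58
 tilt radial -0.0571 tang 0.0135 q [-0.698  0.531 -0.002  1.095  0.007  0.582]
 tool shift(scaled) [-1.674  0.132  0.864] turn 0.0323 turn deg 5.8 alt turn -0.968
[[ 0.286 -0.04   0.957]
 [-0.957  0.043  0.287]
 [-0.053 -0.998 -0.026]]
```

View pics/p8.png

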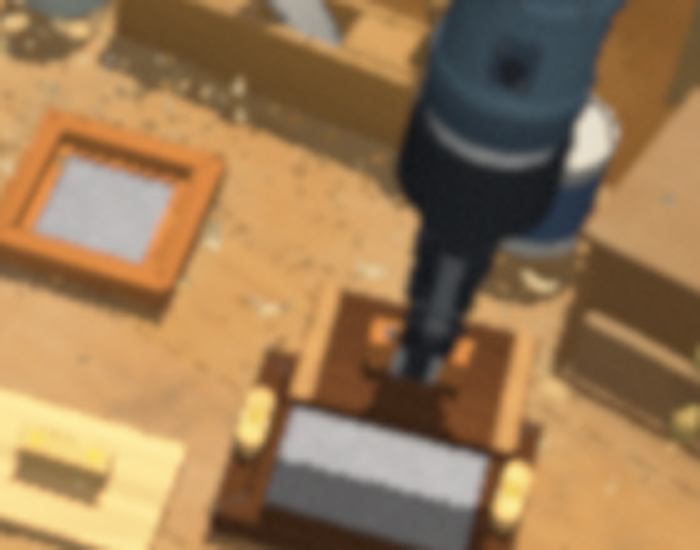

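step_arm([
  [-0.08,-0.005,0.04,0,0],
  [-0.15,-0.005,0.08,0,0],
  [-0.18,-0.005,0.093,0,0],
  [-0.19,-0.005,0.098,0,0],
  [-0.19,-0.005,0.098,0,0],
  [-0.19,-0.005,0.098,0,0],
  [-0.19,-0.005,0.098,0,0],
  [-0.16,-0.005,0.083,0,0],
  [-0.1,-0.005,0.05,0,0],
  [0,0,0,0,0],
])

```text
time_s: 22.35
ee_pos: [0.5652, 0.0882, 0.1355]
tcp_rot: [-0.565, 0.447, -0.394, 0.571]
force: [-0.3, -0.2, -0.2]
finger_gap: 0.178
```

```bash
python3 -c "
from st import *
s,M=show([0.583,0.1325,0.1,0.19])"
```

```text
t 22.35 pos [0.5652 0.0882 0.1355] phi 0.2973 gap 0.178 F [-0.3 -0.2 -0.2] q6 1.29
 tilt radial -0.0463 tang 0.0599 q [ 0.016  0.463 -0.064  1.098  0.053  1.289]
 tool shift(scaled) [-0.139  0.147  0.125] turn 0.0342 turn deg 6.1 alt turn -0.966
```

step_arm([
  [-0.05,0.02,0.045,0.012,0],
  [-0.05,0.03,0.045,0.012,0],
  [-0.04,0.03,0.035,0.01,0],
  [0,0.03,0,0,0],
  [0,0.02,0,0,0],
  [0,0,0,0,0],
])

```text
time_s: 23.1
ee_pos: [0.5789, 0.131, 0.0997]
tcp_rot: [0.545, -0.48, 0.423, -0.543]
force: [-0.4, -0.5, -0.8]
finger_gap: 0.175
```

```bash
python3 -c "
from st import *
s,M=show([0.583,0.1325,0.032,0.19]);print(M.round(3))
s=read_camera('scene'); crop(s,180,140,160,120,5,'p9.png')
s=read_camera('top'); crop(s,170,140,150,120,5,'p9t.png')"
```

```text
t 23.1 pos [0.5789 0.131  0.0997] phi 0.1867 gap 0.175 F [-0.4 -0.5 -0.8] q6 1.47
 tilt radial -0.0515 tang 0.0625 q [ 0.087  0.534 -0.045  1.051  0.055  1.472]
 tool shift(scaled) [0.014 0.269 0.032] turn -0.0011 turn deg -0.2 alt turn 0.999
[[ 0.182 -0.064  0.981]
 [-0.981  0.05   0.185]
 [-0.061 -0.997 -0.054]]
```

View pics/p9.png

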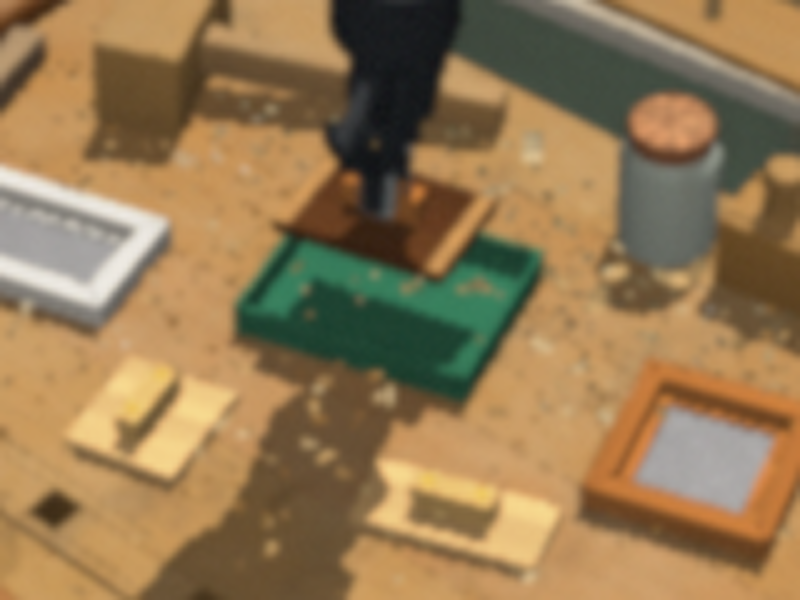

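View pics/p9t.png

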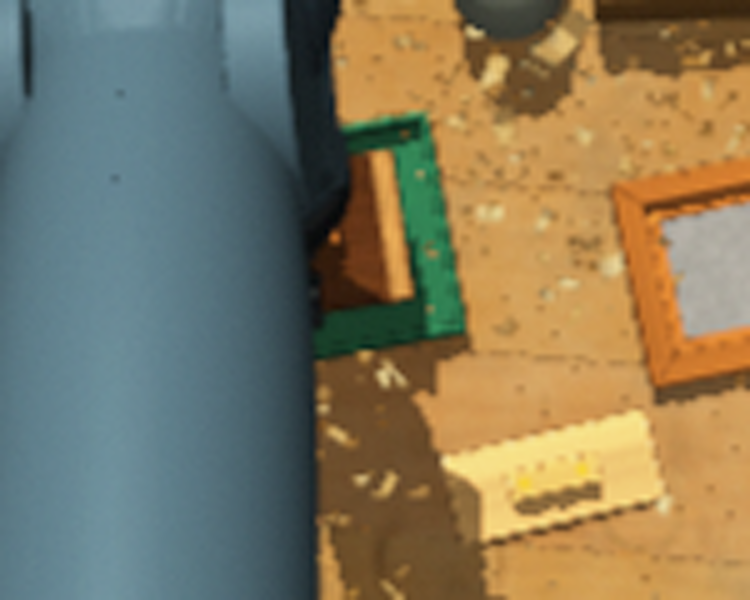

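step_arm([
  [0.014,0.04,0.032,0,0],
  [0,0.05,0,0,0],
  [0,0.05,0,0,0],
  [0,0.04,0,0,0],
  [0,0.03,0,0,0],
  [0,0.02,0,0,0],
  [0,0,0,0,0],
])

```text
time_s: 24.08
ee_pos: [0.5845, 0.1316, 0.0379]
tcp_rot: [0.544, -0.48, 0.423, -0.543]
force: [-0.2, -0.1, -0.6]
finger_gap: 0.176
```

```bash
python3 -c "
from st import *
s,M=show([0.583,0.1325,0.030,0.19])"
```

```text
t 24.07 pos [0.5845 0.1316 0.0379] phi 0.1861 gap 0.176 F [-0.2 -0.1 -0.6] q6 1.47
 tilt radial -0.0509 tang 0.0623 q [ 0.088  0.599 -0.107  0.924  0.055  1.472]
 tool shift(scaled) [-0.003  0.032 -0.004] turn -0.0013 turn deg -0.2 alt turn 0.999
```

step_arm([
  [0,0.02,0,0,0],
  [0,0.016,0,0,0],
  [0,0,0,0,0],
])

```text
time_s: 24.45
ee_pos: [0.5847, 0.1321, 0.0292]
tcp_rot: [0.544, -0.479, 0.423, -0.543]
force: [-0.3, 0.2, -0.5]
finger_gap: 0.176
```

```bash
python3 -c "
from st import *
s,M=show([0.583,0.1325,0.030,0.19])"
```

```text
t 24.45 pos [0.5847 0.1321 0.0292] phi 0.1861 gap 0.176 F [-0.3  0.2 -0.5] q6 1.47
 tilt radial -0.049 tang 0.0621 q [ 0.088  0.607 -0.118  0.903  0.055  1.473]
 tool shift(scaled) [-0.003 -0.003 -0.007] turn -0.0013 turn deg -0.2 alt turn 0.999
```

Release and rise, slowly opening.

step_arm([
  [0,0.006,0,0,0],
  [0,0,0,0,0.3],
  [0,0,0,0,0.4],
  [0,-0.03,0,0,0.45],
  [0,-0.06,0,0,0.45],
  [0,-0.08,0,0,0.45],
  [0,-0.08,0,0,0.45],
  [0,-0.04,0,0,0.45],
  [0,0,0,0,0.45],
])

```text
time_s: 25.58
ee_pos: [0.5913, 0.1285, 0.1075]
tcp_rot: [-0.543, 0.478, -0.425, 0.545]
force: [-0.2, -0.0, -0.0]
finger_gap: 0.446
```

```bash
python3 -c "
from st import *
s,M=show([0.4011,-0.1861,0.1,0.228])
s=read_camera('scene'); crop(s,180,140,160,120,5,'p10.png')"
```

```text
t 25.57 pos [0.5913 0.1285 0.1075] phi 0.1859 gap 0.446 F [-0.2 -0.  -0. ] q6 1.47
 tilt radial -0.0442 tang 0.0612 q [ 0.082  0.544 -0.006  1.073  0.055  1.466]
 tool shift(scaled) [ 1.099  0.009 -0.978] turn -0.0134 turn deg -2.4 alt turn 0.987
```

View pics/p10.png

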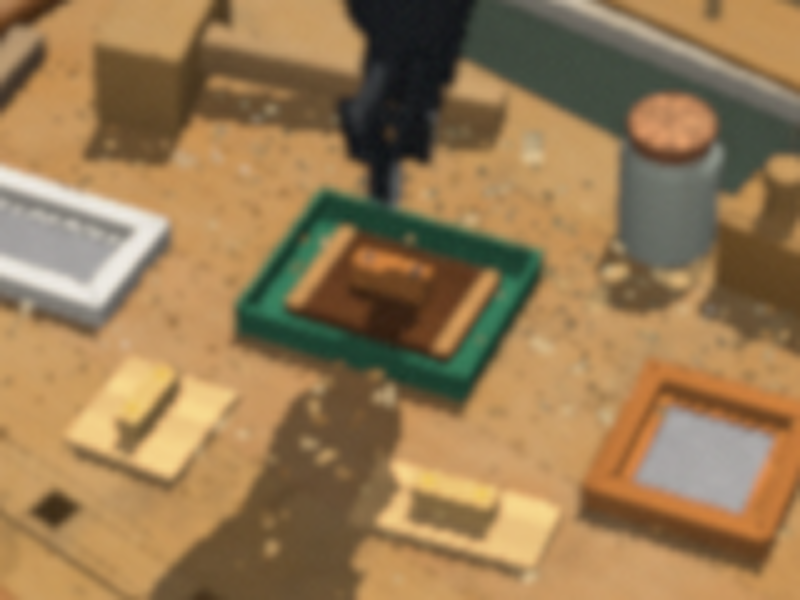

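step_arm([
  [0.08,0,-0.07,0,0.45],
  [0.13,0,-0.12,0,0.45],
  [0.15,0,-0.135,0,0.45],
  [0.16,0,-0.14,0,0.45],
  [0.16,0,-0.14,-0.004,0.45],
  [0.15,0,-0.135,-0.004,0.45],
  [0.13,0,-0.12,-0.004,0.45],
  [0.08,0,-0.07,0,0.45],
  [0,0,0,0,0.45],
])

```text
time_s: 26.75
ee_pos: [0.4035, -0.1776, 0.0954]
tcp_rot: [-0.552, 0.47, -0.41, 0.553]
force: [0.2, 0.3, 0.7]
finger_gap: 0.451
```

```bash
python3 -c "
from st import *
s,M=show([0.4011,-0.1861,0.06,0.228]);print(M.round(3))"
```

```text
t 26.75 pos [ 0.4035 -0.1776  0.0954] phi 0.2272 gap 0.451 F [0.2 0.3 0.7] q6 0.78
 tilt radial -0.081 tang 0.0223 q [-0.565  0.283 -0.451  0.92   0.01   0.779]
 tool shift(scaled) [ 0.04  0.14 -0.01] turn -0.0003 turn deg -0.0 alt turn 1.0
[[ 0.221 -0.065  0.973]
 [-0.973  0.053  0.225]
 [-0.066 -0.996 -0.052]]
```

step_arm([
  [0,0,0,0,0.45],
  [0,0,0,0,0.45],
  [0,0,0,0,0.45],
  [0,0,0,0,0.45],
  [0,0,0,0,0.45],
])

```text
time_s: 27.38
ee_pos: [0.4045, -0.1743, 0.0947]
tcp_rot: [-0.553, 0.469, -0.408, 0.554]
force: [0.1, -0.1, -0.2]
finger_gap: 0.452
```

```bash
python3 -c "
from st import *
s,M=show([0.4011,-0.1861,0.06,0.228])"
```

```text
t 27.38 pos [ 0.4045 -0.1743  0.0947] phi 0.2321 gap 0.452 F [ 0.1 -0.1 -0.2] q6 0.78
 tilt radial -0.0825 tang 0.0241 q [-0.559  0.284 -0.452  0.92   0.011  0.781]
 tool shift(scaled) [ 0.052  0.136 -0.017] turn 0.0013 turn deg 0.2 alt turn -0.999
```

step_arm([
  [0,-0.03,0,0,0.45],
  [0,-0.03,0,0,0.45],
  [0,-0.03,0,0,0.45],
  [0,-0.03,0,0,0.45],
  [0,0,0,0,0.45],
])

```text
time_s: 28.0
ee_pos: [0.4073, -0.1765, 0.1275]
tcp_rot: [-0.553, 0.469, -0.409, 0.554]
force: [1.2, 0.2, 0.2]
finger_gap: 0.448
```

```bash
python3 -c "
from st import *
s,M=show([0.4011,-0.1861,0.06,0.228])"
```

```text
t 28.0 pos [ 0.4073 -0.1765  0.1275] phi 0.232 gap 0.448 F [1.2 0.2 0.2] q6 0.78
 tilt radial -0.0807 tang 0.0236 q [-0.56   0.256 -0.394  1.003  0.011  0.78 ]
 tool shift(scaled) [ 0.05   0.269 -0.019] turn 0.0013 turn deg 0.2 alt turn -0.999
```

step_arm([
  [0.1,0,0.12,0,0.45],
  [0.1,0,0.12,0,0.45],
  [0.1,0,0.12,0,0.45],
  [0,0,0,0,0.45],
  [0,0,0,0,0.45],
])

```text
time_s: 28.62
ee_pos: [0.5125, -0.2291, 0.1161]
tcp_rot: [-0.553, 0.47, -0.408, 0.554]
force: [-1.3, 0.2, -0.5]
finger_gap: 0.451
```

```bash
python3 -c "
from st import *
s,M=show([0.4011,-0.1861,0.06,0.228])"
```

```text
t 28.62 pos [ 0.5125 -0.2291  0.1161] phi 0.2317 gap 0.451 F [-1.3  0.2 -0.5] q6 0.8
 tilt radial -0.0845 tang 0.023 q [-0.54   0.487 -0.08   1.091  0.013  0.8  ]
 tool shift(scaled) [-0.252  0.263 -0.382] turn 0.0012 turn deg 0.2 alt turn -0.999
```

step_arm([
  [-0.05,0,-0.06,0,0.45],
  [-0.05,0,-0.06,0,0.45],
  [-0.05,0,-0.06,0,0.45],
  [-0.05,0,-0.06,0,0.45],
  [-0.05,0,-0.06,0,0.45],
  [-0.05,0,-0.06,0,0.45],
  [0,0,0,0,0.45],
  [0,0,0,0,0.45],
])

```text
time_s: 29.62
ee_pos: [0.3972, -0.1708, 0.127]
tcp_rot: [-0.553, 0.472, -0.407, 0.554]
force: [-0.4, 0.1, -0.1]
finger_gap: 0.45
```

```bash
python3 -c "
from st import *
s,M=show([0.4011,-0.1861,0.06,0.228])"
```

```text
t 29.62 pos [ 0.3972 -0.1708  0.127 ] phi 0.2315 gap 0.45 F [-0.4  0.1 -0.1] q6 0.78
 tilt radial -0.0884 tang 0.0248 q [-0.561  0.242 -0.416  1.004  0.011  0.78 ]
 tool shift(scaled) [0.082 0.262 0.016] turn 0.0011 turn deg 0.2 alt turn -0.999
```

step_arm([
  [0.05,0.06,0.01,0,0.45],
  [0.032,0.06,0.006,0,0.45],
  [0,0.06,0,0,0.45],
  [0,0.04,0,0,0.45],
  [0,0,0,0,0.45],
])

```text
time_s: 30.25
ee_pos: [0.4036, -0.1897, 0.0646]
tcp_rot: [-0.553, 0.472, -0.407, 0.553]
force: [0.4, 0.3, 0.9]
finger_gap: 0.453
```

```bash
python3 -c "
from st import *
s,M=show([0.4011,-0.1861,0.023,0.228])
s=read_camera('scene'); crop(s,260,210,140,110,5,'p11.png')
print((proj(s,[[0.4011,-0.1861,0.029],get_state()['ee_pos']])-[260,210]+.5)*5)"
```

```text
t 30.25 pos [ 0.4036 -0.1897  0.0646] phi 0.2306 gap 0.453 F [0.4 0.3 0.9] q6 0.75
 tilt radial -0.0899 tang 0.0218 q [-0.588  0.335 -0.471  0.857  0.008  0.754]
 tool shift(scaled) [-0.004  0.167  0.003] turn 0.0008 turn deg 0.1 alt turn -0.999
[[268.17620891 346.8567233 ]
 [280.44970787 305.12084965]]
```

View pics/p11.png

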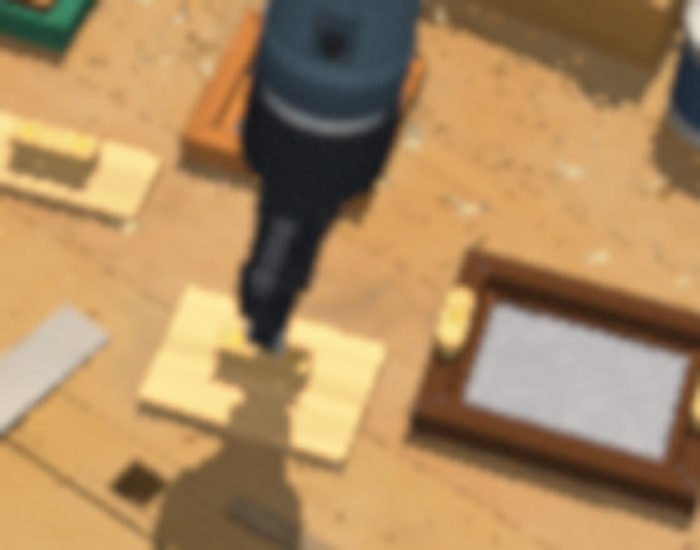

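step_arm([
  [-0.004,0.05,0.003,0,0.45],
  [0,0.05,0,0,0.45],
  [0,0.03,0,0,0.45],
  [0,0.02,0,0,0.45],
  [0,0,0,0,0.45],
])

```text
time_s: 30.92
ee_pos: [0.4022, -0.1867, 0.0257]
tcp_rot: [-0.553, 0.471, -0.407, 0.554]
force: [-0.3, -0.7, 0.7]
finger_gap: 0.451
```

```bash
python3 -c "
from st import *
s,M=show([0.4011,-0.1861,0.023,0.228])"
```

```text
t 30.93 pos [ 0.4022 -0.1867  0.0257] phi 0.2309 gap 0.451 F [-0.3 -0.7  0.7] q6 0.76
 tilt radial -0.0876 tang 0.0218 q [-0.584  0.38  -0.528  0.753  0.009  0.758]
 tool shift(scaled) [-0.003  0.011 -0.003] turn 0.0009 turn deg 0.2 alt turn -0.999
```

step_arm([
  [-0.003,0.01,-0.004,0,0.45],
  [0,0,0,0,0],
  [0,0,0,0,0],
  [0,0,0,0,0],
  [0,0,0,0,0],
  [0,0,0,0,0],
], force=40)

```text
time_s: 31.68
ee_pos: [0.4016, -0.1864, 0.0243]
tcp_rot: [-0.553, 0.47, -0.408, 0.554]
force: [-0.5, 0.1, 0.1]
finger_gap: 0.173
```

step_arm([
  [0,-0.04,0,0,0],
  [0,-0.06,0,0,0],
  [0,-0.06,0,0,0],
  [0,-0.06,0,0,0],
  [0,-0.04,0,0,0],
  [0,0,0,0,0],
])

```text
time_s: 32.42
ee_pos: [0.4066, -0.1906, 0.093]
tcp_rot: [-0.553, 0.47, -0.408, 0.554]
force: [-0.5, 0.1, -2.1]
finger_gap: 0.174
```

```bash
python3 -c "
from st import *
s,M=show([0.4914,-0.3259,0.1,0.253])
s=read_camera('scene'); crop(s,260,190,140,110,5,'p12.png')
s=read_camera('top'); crop(s,260,170,140,110,5,'p12t.png')"
```

```text
t 32.42 pos [ 0.4066 -0.1906  0.093 ] phi 0.2307 gap 0.174 F [-0.5  0.1 -2.1] q6 0.76
 tilt radial -0.0849 tang 0.021 q [-0.585  0.303 -0.43   0.925  0.008  0.756]
 tool shift(scaled) [ 0.6   -0.081  0.205] turn -0.0071 turn deg -1.3 alt turn 0.993
```

View pics/p12.png

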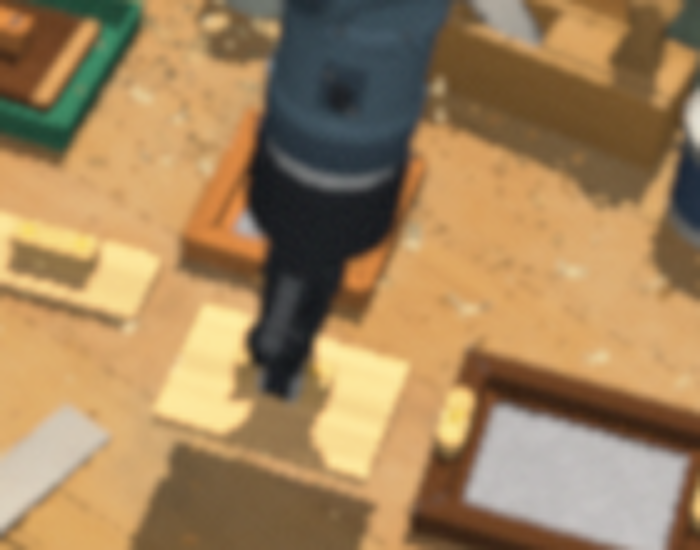

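View pics/p12t.png

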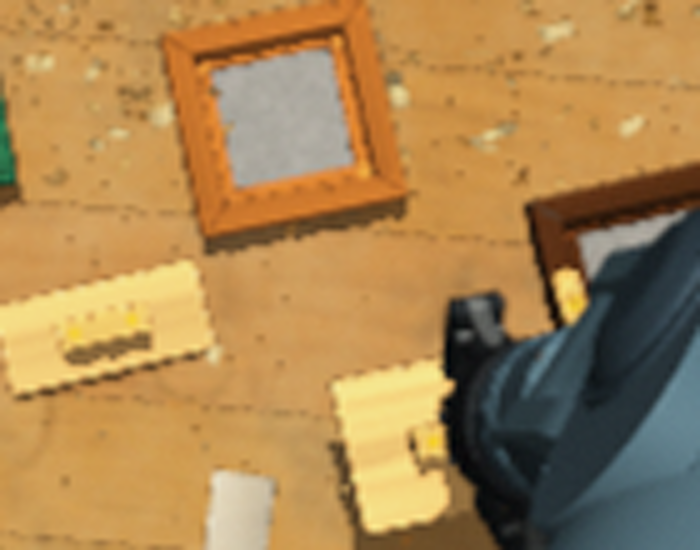

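```bash
cat > chk.py <<'E'
from st import *
def rect(L,W): return np.array([[-L/2,W/2],[L/2,W/2],[L/2,-W/2],[-L/2,-W/2]])
def chk(cx,cy,yaw,z,L,W,win,k,name,cam='scene',H=None):
    c=read_camera(cam); x0,y0,w,h=win
    im=cv2.resize(c["pixels"][y0:y0+h,x0:x0+w],None,fx=k,fy=k,interpolation=cv2.INTER_CUBIC)
    R=np.array([[np.cos(yaw),-np.sin(yaw)],[np.sin(yaw),np.cos(yaw)]])
    def d(q,z,col):
        m=np.c_[q@R.T+[cx,cy],np.full(4,z)]; u=(proj(c,m)-[x0,y0]+.5)*k-.5
        cv2.polylines(im,[np.round(u*8).astype(int).reshape(-1,1,2)],True,col,1,cv2.LINE_AA,3)
    d(rect(L,W),z,(255,0,255)); d(rect(.05,.016),z+.02,(255,0,0))
    cv2.imwrite("pics/"+name,im)
E
python3 -c "
from chk import *
s=get_state(); p=s['ee_pos']
chk(p[0]-.0005,p[1]+.0003,0.2307-np.pi/2,p[2]-.0243+.009,.115,.08,(260,190,140,110),5,'p13.png')
s=get_state(); show([0.4914+.0005,-0.3259-.0003,0.1,0.253])"
```

```text
t 32.58 pos [ 0.4055 -0.1899  0.0918] phi 0.2308 gap 0.17 F [-0.   0.6 -1.6] q6 0.76
 tilt radial -0.0875 tang 0.0214 q [-0.585  0.305 -0.432  0.924  0.008  0.756]
 tool shift(scaled) [ 0.605 -0.088  0.209] turn -0.0071 turn deg -1.3 alt turn 0.993
```

View pics/p13.png

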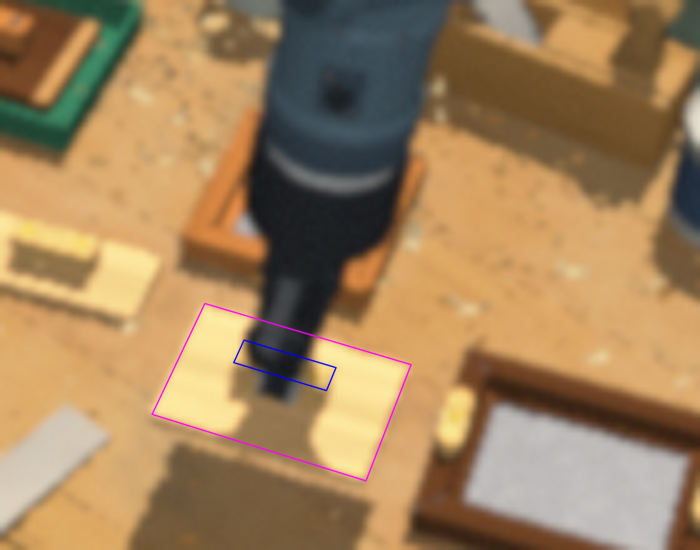

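step_arm([
  [0.08,0,0.028,-0.002,0],
  [0.14,0,0.048,-0.002,0],
  [0.16,0,0.055,-0.002,0],
  [0.13,0,0.045,0,0],
  [0.06,0,0.02,0,0],
  [0,0,0,0,0],
  [0,0,0,0,0],
])

```text
time_s: 33.45
ee_pos: [0.4843, -0.3158, 0.0718]
tcp_rot: [-0.557, 0.47, -0.397, 0.558]
force: [-0.8, 0.9, -0.9]
finger_gap: 0.175
```

```bash
python3 -c "
from st import *
s,M=show([0.4914+.0005,-0.3259-.0003,0.055,0.253])"
```

```text
t 33.45 pos [ 0.4843 -0.3158  0.0718] phi 0.2519 gap 0.175 F [-0.8  0.9 -0.9] q6 0.63
 tilt radial -0.102 tang 0.0103 q [-6.870e-01  5.680e-01 -6.700e-02  1.038e+00 -1.000e-03  6.340e-01]
 tool shift(scaled) [0.053 0.062 0.023] turn -0.0004 turn deg -0.1 alt turn 1.0
```

step_arm([
  [0.03,0.02,0.013,0,0],
  [0.023,0.02,0.01,0,0],
  [0,0,0,0,0],
  [0,0,0,0,0],
])

```text
time_s: 33.95
ee_pos: [0.4917, -0.3252, 0.0594]
tcp_rot: [-0.557, 0.47, -0.396, 0.558]
force: [0.2, 0.3, -0.6]
finger_gap: 0.175
```

```bash
python3 -c "
from chk import *
s,M=show([0.4914+.0005,-0.3259-.0003,0.045,0.253])
s=get_state(); p=s['ee_pos']
chk(p[0]-.0005,p[1]+.0003,0.253-np.pi/2,p[2]-.0243+.009,.115,.08,(300,210,140,110),5,'p14.png')"
```

```text
t 33.95 pos [ 0.4917 -0.3252  0.0594] phi 0.2532 gap 0.175 F [ 0.2  0.3 -0.6] q6 0.63
 tilt radial -0.1041 tang 0.0099 q [-6.910e-01  6.020e-01 -4.300e-02  1.031e+00 -1.000e-03  6.290e-01]
 tool shift(scaled) [0.009 0.057 0.003] turn 0.0001 turn deg 0.0 alt turn -1.0
```

View pics/p14.png

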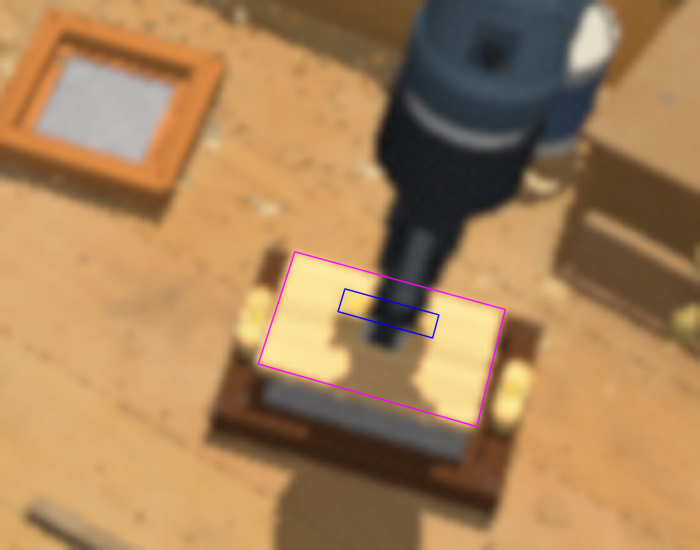

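step_arm([
  [0.009,0.03,0.003,0,0],
  [0.002,0.03,0.001,0,0],
  [0,0.01,0,0,0],
  [0,0,0,0,0],
])

```text
time_s: 34.5
ee_pos: [0.4917, -0.3263, 0.0404]
tcp_rot: [-0.557, 0.47, -0.396, 0.559]
force: [0.4, 0.3, -0.4]
finger_gap: 0.174
```

```bash
python3 -c "
from chk import *
s,M=show([0.4914+.0005,-0.3259-.0003,0.033,0.253])"
```

```text
t 34.5 pos [ 0.4917 -0.3263  0.0404] phi 0.2533 gap 0.174 F [ 0.4  0.3 -0.4] q6 0.63
 tilt radial -0.1045 tang 0.0098 q [-0.693  0.621 -0.063  0.992 -0.001  0.628]
 tool shift(scaled) [0.002 0.029 0.003] turn 0.0001 turn deg 0.0 alt turn -1.0
```

step_arm([
  [0.002,0.016,0.002,0,0],
  [0.001,0.014,0.001,0,0],
  [0,0,0,0,0],
])

```text
time_s: 34.88
ee_pos: [0.4921, -0.3265, 0.0336]
tcp_rot: [-0.557, 0.47, -0.396, 0.558]
force: [-1.3, 1.1, 3.3]
finger_gap: 0.176
```

```bash
python3 -c "
from chk import *
s,M=show([0.4914+.0005,-0.3259-.0003,0.033,0.253])
s=get_state(); p=s['ee_pos']
chk(p[0]-.0005,p[1]+.0003,0.253-np.pi/2,.018,.115,.08,(300,210,140,110),5,'p15.png')"
```

```text
t 34.88 pos [ 0.4921 -0.3265  0.0336] phi 0.2533 gap 0.176 F [-1.3  1.1  3.3] q6 0.63
 tilt radial -0.1037 tang 0.0095 q [-0.692  0.628 -0.07   0.977 -0.002  0.628]
 tool shift(scaled) [-0.001  0.002 -0.   ] turn 0.0001 turn deg 0.0 alt turn -1.0
```

View pics/p15.png

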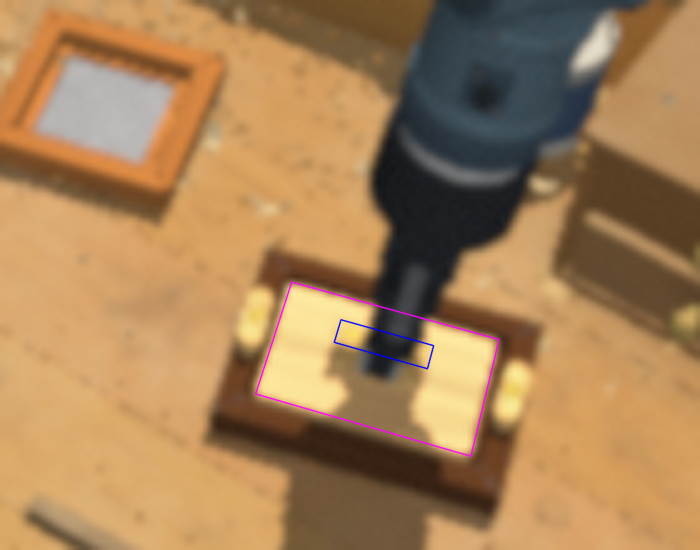

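step_arm([
  [0,0,0,0,0.3],
  [0,0,0,0,0.35],
  [0,0,0,0,0.4],
  [0,-0.03,0,0,0.45],
  [0,-0.06,0,0,0.45],
  [0,-0.08,0,0,0.45],
  [0,-0.08,0,0,0.45],
  [0,-0.04,0,0,0.45],
  [0,0,0,0,0.45],
])

```text
time_s: 36.05
ee_pos: [0.4995, -0.3325, 0.1117]
tcp_rot: [-0.557, 0.468, -0.398, 0.558]
force: [1.1, 0.1, 0.5]
finger_gap: 0.451
```

```bash
python3 -c "
from chk import *
s,M=show([0.4596,-0.0065,0.1,0.255])
s=get_state(); p=s['ee_pos']
chk(.4914,-.3259,0.253-np.pi/2,.018,.115,.08,(300,210,140,110),5,'p16.png')"
```

```text
t 36.05 pos [ 0.4995 -0.3325  0.1117] phi 0.2531 gap 0.451 F [1.1 0.1 0.5] q6 0.63
 tilt radial -0.0998 tang 0.0088 q [-0.692  0.577  0.059  1.153 -0.002  0.628]
 tool shift(scaled) [-1.295  0.141  0.175] turn -0.0006 turn deg -0.1 alt turn 0.999
```

View pics/p16.png

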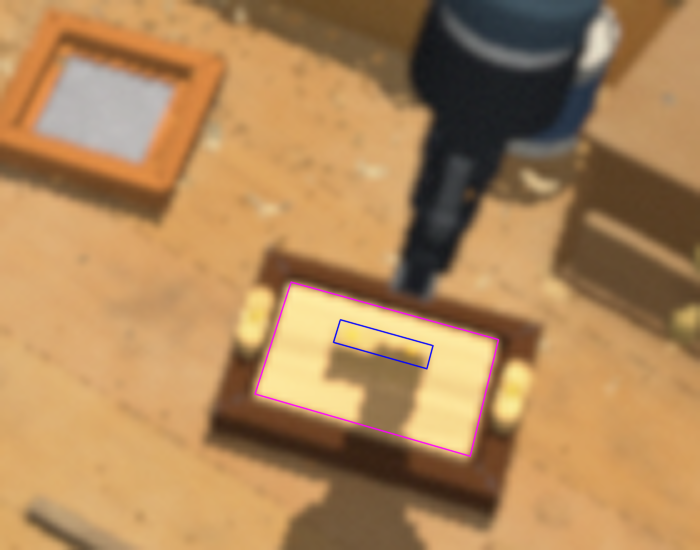

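step_arm([
  [-0.08,0.01,0.01,0,0.45],
  [-0.14,0.01,0.02,0,0.45],
  [-0.16,0.01,0.022,0,0.45],
  [-0.16,0.01,0.022,0,0.45],
  [-0.16,0.01,0.022,0,0.45],
  [-0.16,0.01,0.022,0,0.45],
  [-0.16,0.01,0.022,0,0.45],
  [-0.14,0.01,0.02,0,0.45],
  [-0.08,0.01,0.01,0,0.45],
  [0,0,0,0,0.45],
])

```text
time_s: 37.35
ee_pos: [0.4552, -0.0096, 0.1038]
tcp_rot: [0.558, -0.474, 0.393, -0.557]
force: [0.3, -0.2, -0.2]
finger_gap: 0.452
```

```bash
python3 -c "
from chk import *
s,M=show([0.4596,-0.0065,0.06,0.255])"
```

```text
t 37.35 pos [ 0.4552 -0.0096  0.1038] phi 0.2522 gap 0.452 F [ 0.3 -0.2 -0.2] q6 1.13
 tilt radial -0.0925 tang 0.0664 q [-0.194  0.313 -0.387  0.974  0.05   1.125]
 tool shift(scaled) [0.008 0.173 0.033] turn -0.0009 turn deg -0.2 alt turn 0.999
```

step_arm([
  [0.008,0.05,0.02,0,0.45],
  [0,0.06,0.013,0,0.45],
  [0,0.05,0,0,0.45],
  [0,0.02,0,0,0.45],
  [0,0,0,0,0.45],
])

```text
time_s: 37.98
ee_pos: [0.4599, -0.0096, 0.0538]
tcp_rot: [0.558, -0.475, 0.394, -0.555]
force: [0.7, 0.1, -0.4]
finger_gap: 0.449
```

```bash
python3 -c "
from chk import *
s,M=show([0.4596,-0.0065,0.023,0.255]); print(M.round(3))
chk(.4596,-.0065,0.255-np.pi/2,.009,.115,.05,(210,190,140,110),5,'p17.png')"
```

```text
t 37.98 pos [ 0.4599 -0.0096  0.0538] phi 0.2479 gap 0.449 F [ 0.7  0.1 -0.4] q6 1.13
 tilt radial -0.094 tang 0.0658 q [-0.191  0.378 -0.441  0.856  0.049  1.132]
 tool shift(scaled) [-0.001  0.123  0.011] turn -0.0022 turn deg -0.4 alt turn 0.998
[[ 0.238 -0.093  0.967]
 [-0.967  0.068  0.245]
 [-0.088 -0.993 -0.073]]
```

View pics/p17.png

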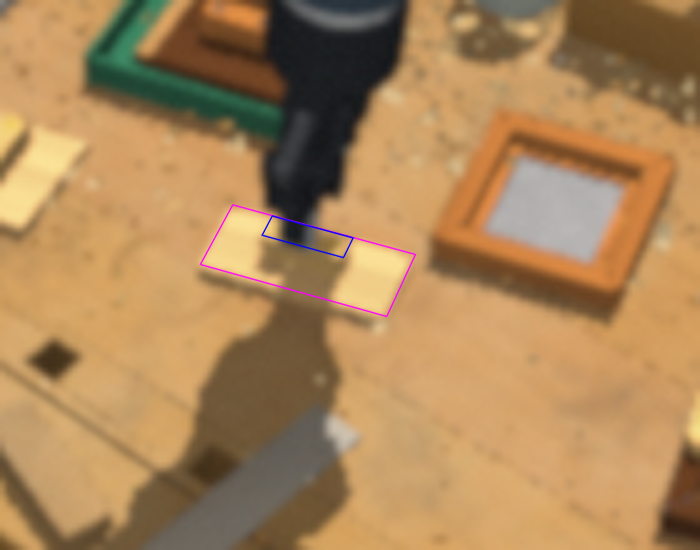

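step_arm([
  [0,0.04,0.006,-0.001,0.45],
  [0,0.05,0.005,-0.001,0.45],
  [0,0.025,0,0,0.45],
  [0,0.01,0,0,0.45],
  [0,0,0,0,0.45],
])

```text
time_s: 38.65
ee_pos: [0.4604, -0.0067, 0.0211]
tcp_rot: [0.559, -0.473, 0.393, -0.557]
force: [-0.7, -0.0, 0.6]
finger_gap: 0.45
```

```bash
python3 -c "
from chk import *
s,M=show([0.4596,-0.0065,0.023,0.255])"
```

```text
t 38.65 pos [ 0.4604 -0.0067  0.0211] phi 0.2548 gap 0.45 F [-0.7 -0.   0.6] q6 1.13
 tilt radial -0.0919 tang 0.066 q [-0.185  0.42  -0.479  0.774  0.049  1.131]
 tool shift(scaled) [-0.002 -0.007 -0.004] turn -0.0001 turn deg -0.0 alt turn 1.0
```

step_arm([
  [-0.002,-0.006,-0.003,0,0.45],
  [0,0,0,0,0],
  [0,0,0,0,0],
  [0,0,0,0,0],
  [0,0,0,0,0],
  [0,0,0,0,0],
], force=40)

```text
time_s: 39.4
ee_pos: [0.4605, -0.0066, 0.0239]
tcp_rot: [0.558, -0.472, 0.393, -0.557]
force: [1.1, -0.5, -0.1]
finger_gap: 0.178
```

```bash
python3 -c "
from chk import *
s,M=show([0.4927,0.3519,0.1,0.1675])"
```

```text
t 39.4 pos [ 0.4605 -0.0066  0.0239] phi 0.2547 gap 0.178 F [ 1.1 -0.5 -0.1] q6 1.13
 tilt radial -0.0899 tang 0.0657 q [-0.185  0.415 -0.479  0.778  0.05   1.131]
 tool shift(scaled) [-1.38  -0.218  0.464] turn 0.0278 turn deg 5.0 alt turn -0.972
```

step_arm([
  [0,-0.04,0,0,0],
  [0,-0.06,0,0,0],
  [0,-0.06,0,0,0],
  [0,-0.06,0,0,0],
  [0,-0.04,0,0,0],
  [0,0,0,0,0],
])

```text
time_s: 40.15
ee_pos: [0.4668, -0.0113, 0.0926]
tcp_rot: [0.558, -0.472, 0.393, -0.557]
force: [-0.1, 0.1, -0.7]
finger_gap: 0.178
```

```bash
python3 -c "
from chk import *
s,M=show([0.4927,0.3519,0.1,0.1675]); p=s['ee_pos']
chk(p[0],p[1],0.255-np.pi/2,p[2]-.0226+.009,.115,.05,(210,180,140,110),5,'p18.png')"
```

```text
t 40.15 pos [ 0.4668 -0.0113  0.0926] phi 0.2546 gap 0.178 F [-0.1  0.1 -0.7] q6 1.12
 tilt radial -0.0901 tang 0.0646 q [-0.192  0.343 -0.375  0.952  0.049  1.125]
 tool shift(scaled) [-1.38   0.058  0.463] turn 0.0277 turn deg 5.0 alt turn -0.972
```

View pics/p18.png

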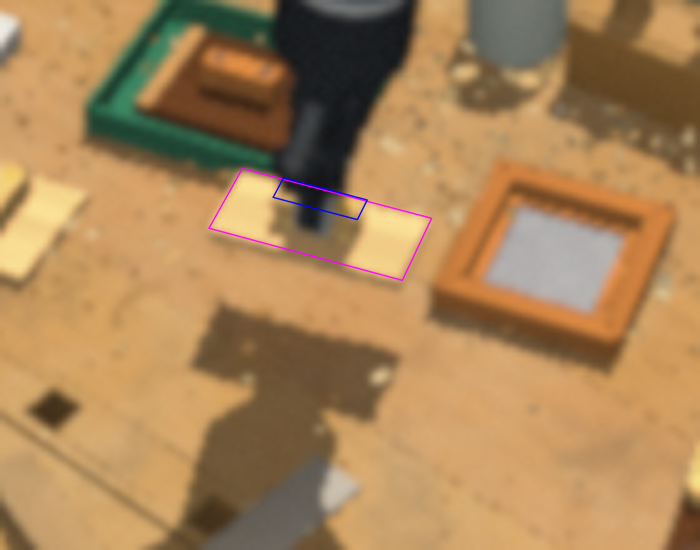

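step_arm([
  [-0.08,-0.005,0.026,0,0],
  [-0.13,-0.005,0.043,0.003,0],
  [-0.16,-0.005,0.053,0.003,0],
  [-0.17,-0.005,0.057,0.003,0],
  [-0.17,-0.005,0.057,0.003,0],
  [-0.17,-0.005,0.057,0.003,0],
  [-0.16,-0.005,0.053,0.003,0],
  [-0.14,-0.005,0.046,0.003,0],
  [-0.08,-0.005,0.026,0.003,0],
  [0,0,0,0,0],
])

```text
time_s: 41.45
ee_pos: [0.4976, 0.3267, 0.1149]
tcp_rot: [0.546, -0.496, 0.413, -0.534]
force: [-0.2, -0.7, -0.7]
finger_gap: 0.173
```

```bash
python3 -c "
from chk import *
s,M=show([0.4936,0.3519,0.09,0.1675]); print(M.round(3))"
```

```text
t 41.45 pos [0.4976 0.3267 0.1149] phi 0.1747 gap 0.173 F [-0.2 -0.7 -0.7] q6 1.82
 tilt radial -0.0496 tang 0.1085 q [ 0.423  0.529 -0.015  1.093  0.1    1.82 ]
 tool shift(scaled) [-0.094  0.107  0.011] turn 0.0023 turn deg 0.4 alt turn -0.998
[[ 0.166 -0.101  0.981]
 [-0.983  0.063  0.173]
 [-0.08  -0.993 -0.089]]
```

step_arm([
  [-0.05,0.03,0.006,0.002,0],
  [-0.044,0.05,0.005,0,0],
  [0,0.05,0,0,0],
  [0,0.03,0,0,0],
  [0,0,0,0,0],
])

```text
time_s: 42.08
ee_pos: [0.4899, 0.3511, 0.0714]
tcp_rot: [0.546, -0.5, 0.415, -0.53]
force: [0.4, 0.5, -0.4]
finger_gap: 0.177
```

```bash
python3 -c "
from chk import *
s,M=show([0.4936,0.3519,0.05,0.1675]);p=s['ee_pos']
chk(p[0]-.0009,p[1],0.1675-np.pi/2,p[2]-.0239+.009,.115,.05,(130,140,140,110),5,'p19.png')"
```

```text
t 42.08 pos [0.4899 0.3511 0.0714] phi 0.1655 gap 0.177 F [ 0.4  0.5 -0.4] q6 1.87
 tilt radial -0.0512 tang 0.1107 q [ 0.465  0.579 -0.05   1.01   0.102  1.871]
 tool shift(scaled) [0.006 0.083 0.023] turn -0.0006 turn deg -0.1 alt turn 0.999
```

View pics/p19.png

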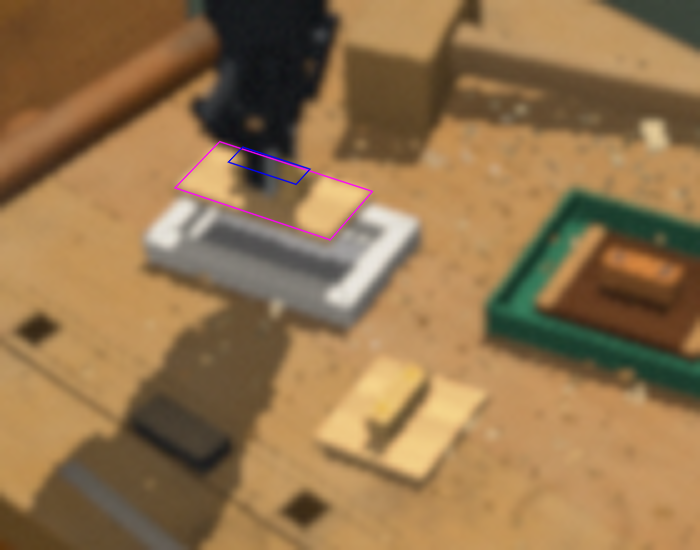

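step_arm([
  [0.004,0.03,0.012,0,0],
  [0.002,0.03,0.011,0,0],
  [0,0.015,0,0,0],
  [0,0,0,0,0],
])

```text
time_s: 42.62
ee_pos: [0.4955, 0.3516, 0.052]
tcp_rot: [0.545, -0.499, 0.415, -0.53]
force: [0.6, -0.9, -0.0]
finger_gap: 0.173
```

```bash
python3 -c "
from chk import *
s,M=show([0.4936,0.3519,0.04,0.1675]);p=s['ee_pos']"
```

```text
t 42.62 pos [0.4955 0.3516 0.052 ] phi 0.1645 gap 0.173 F [ 0.6 -0.9 -0. ] q6 1.87
 tilt radial -0.0492 tang 0.11 q [ 0.462  0.603 -0.062  0.972  0.101  1.869]
 tool shift(scaled) [ 0.001  0.049 -0.003] turn -0.001 turn deg -0.2 alt turn 0.999
```

step_arm([
  [0.001,0.025,-0.003,-0.001,0],
  [0,0.02,0,0,0],
  [0,0,0,0,0],
])

```text
time_s: 43.0
ee_pos: [0.4935, 0.3521, 0.0403]
tcp_rot: [0.546, -0.498, 0.414, -0.531]
force: [0.4, -0.4, -0.9]
finger_gap: 0.18
```

```bash
python3 -c "
from chk import *
s,M=show([0.4936,0.3519,0.033,0.1675]);p=s['ee_pos']"
```

```text
t 43.0 pos [0.4935 0.3521 0.0403] phi 0.168 gap 0.18 F [ 0.4 -0.4 -0.9] q6 1.87
 tilt radial -0.0487 tang 0.1101 q [ 0.464  0.611 -0.08   0.944  0.101  1.867]
 tool shift(scaled) [0.003 0.029 0.003] turn 0.0002 turn deg 0.0 alt turn -1.0
```

step_arm([
  [0.001,0.016,0.002,0,0],
  [0.001,0.014,0.001,0,0],
  [0,0,0,0,0],
])

```text
time_s: 43.38
ee_pos: [0.4938, 0.3524, 0.0334]
tcp_rot: [0.545, -0.498, 0.414, -0.532]
force: [-0.1, -1.5, 1.2]
finger_gap: 0.173
```

```bash
python3 -c "
from chk import *
s,M=show([0.4936,0.3519,0.033,0.1675]);p=s['ee_pos']
chk(p[0]-.0009,p[1],0.1675-np.pi/2,.018,.115,.05,(130,140,140,110),5,'p20.png')"
```

```text
t 43.38 pos [0.4938 0.3524 0.0334] phi 0.1682 gap 0.173 F [-0.1 -1.5  1.2] q6 1.87
 tilt radial -0.0476 tang 0.1101 q [ 0.464  0.618 -0.088  0.929  0.102  1.867]
 tool shift(scaled) [ 0.002  0.002 -0.001] turn 0.0002 turn deg 0.0 alt turn -1.0
```

View pics/p20.png

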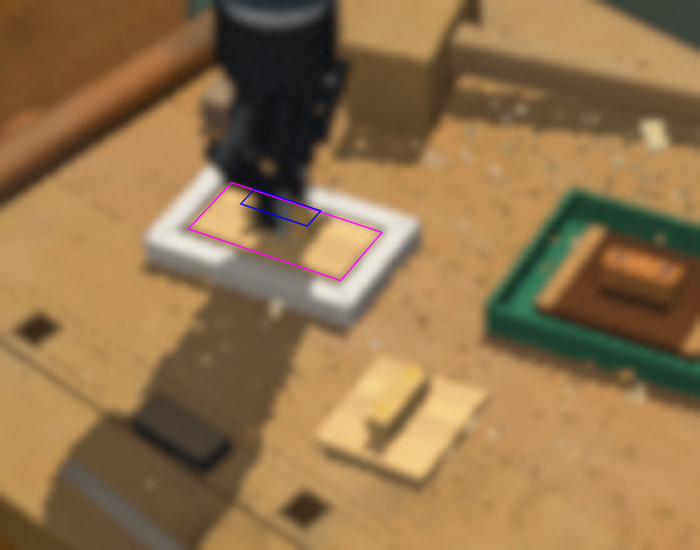

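step_arm([
  [0,0.004,0,0,0],
  [0,0,0,0,0.3],
  [0,0,0,0,0.35],
  [0,0,0,0,0.4],
  [0,-0.03,0,0,0.45],
  [0,-0.06,0,0,0.45],
  [0,-0.08,0,0,0.45],
  [0,-0.08,0,0,0.45],
  [0,-0.04,0,0,0.45],
  [0,0,0,0,0.45],
])

```text
time_s: 44.68
ee_pos: [0.5028, 0.3481, 0.1109]
tcp_rot: [0.544, -0.498, 0.415, -0.533]
force: [0.4, 0.7, -1.1]
finger_gap: 0.454
```

```bash
python3 -c "
from chk import *
s,M=show([0.417,0.190,0.1,1.71]);p=s['ee_pos']
chk(.4927,.3519,0.1675-np.pi/2,.018,.115,.05,(130,140,140,110),5,'p21.png')"
```

```text
t 44.67 pos [0.5028 0.3481 0.1109] phi 0.168 gap 0.454 F [ 0.4  0.7 -1.1] q6 1.85
 tilt radial -0.0456 tang 0.1088 q [0.452 0.56  0.026 1.1   0.101 1.855]
 tool shift(scaled) [ 0.571  0.037 -0.439] turn -0.4908 turn deg -88.3 alt turn 0.509
```

View pics/p21.png

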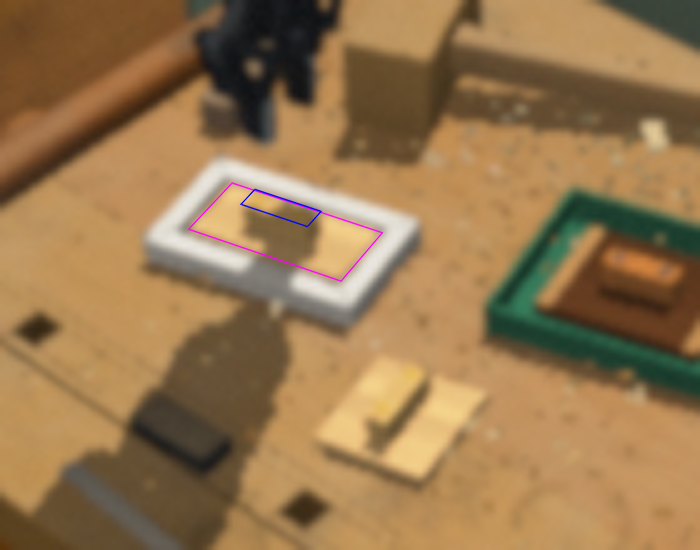

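step_arm([
  [0.08,0,-0.06,0,0.45],
  [0.14,0,-0.11,0,0.45],
  [0.15,0,-0.12,0,0.45],
  [0.13,0,-0.1,0,0.45],
  [0.06,0,-0.05,0,0.45],
  [0,0,0,0,0.45],
  [0,-0.01,0,-0.02,0.45],
  [0,-0.01,0,-0.04,0.45],
  [0,-0.01,0,-0.04,0.45],
  [0,-0.01,0,-0.04,0.45],
])

```text
time_s: 45.98
ee_pos: [0.4128, 0.1892, 0.1127]
tcp_rot: [-0.626, 0.367, -0.278, 0.63]
force: [0.3, 0.0, 0.4]
finger_gap: 0.446
```

```bash
python3 -c "
from chk import *
s,M=show([0.417,0.190,0.1,1.71])"
```

```text
t 45.98 pos [0.4128 0.1892 0.1127] phi 0.6244 gap 0.446 F [0.3 0.  0.4] q6 1.18
 tilt radial -0.0726 tang 0.1016 q [ 0.232  0.29  -0.395  0.978  0.085  1.178]
 tool shift(scaled) [0.013 0.049 0.018] turn -0.3456 turn deg -62.2 alt turn 0.654
```

step_arm([
  [0,-0.01,0,-0.04,0.45],
  [0,-0.01,0,-0.04,0.45],
  [0,-0.01,0,-0.04,0.45],
  [0,-0.01,0,-0.04,0.45],
  [0,-0.01,0,-0.04,0.45],
  [0,-0.01,0,-0.04,0.45],
  [0,-0.01,0,-0.04,0.45],
  [0,-0.01,0,-0.04,0.45],
  [0,0,0,-0.03,0.45],
  [0,0,0,0,0.45],
])

```text
time_s: 47.22
ee_pos: [0.4197, 0.197, 0.1296]
tcp_rot: [-0.676, -0.033, 0.105, 0.729]
force: [1.1, -1.5, -0.2]
finger_gap: 0.452
```

```bash
python3 -c "
from chk import *
s,M=show([0.417,0.190,0.1,1.71]); print(M.round(3))"
```

```text
t 47.23 pos [0.4197 0.197  0.1296] phi 1.7628 gap 0.452 F [ 1.1 -1.5 -0.2] q6 0.04
 tilt radial -0.0712 tang 0.105 q [ 0.243  0.291 -0.345  1.026  0.089  0.043]
 tool shift(scaled) [-0.005  0.117 -0.035] turn 0.0168 turn deg 3.0 alt turn -0.983
[[ 0.976 -0.109 -0.19 ]
 [ 0.198  0.065  0.978]
 [-0.094 -0.992  0.085]]
```

step_arm([
  [0.01,0.05,-0.01,0.008,0.45],
  [0.01,0.06,-0.015,0.008,0.45],
  [0,0.06,-0.01,0,0.45],
  [0,0.05,-0.01,0,0.45],
  [0,0.02,0,0,0.45],
  [0,0,0,0,0.45],
])

```text
time_s: 47.98
ee_pos: [0.4198, 0.1914, 0.0632]
tcp_rot: [-0.678, -0.01, 0.086, 0.73]
force: [0.1, -0.3, -0.3]
finger_gap: 0.448
```

```bash
python3 -c "
from chk import *
s,M=show([0.417,0.190,0.023,1.71])
chk(.417,.190,0.139,.009,.076,.076,(170,170,140,110),5,'p22.png')"
```

```text
t 47.98 pos [0.4198 0.1914 0.0632] phi 1.7031 gap 0.448 F [ 0.1 -0.3 -0.3] q6 0.09
 tilt radial -0.0742 tang 0.1048 q [ 0.231  0.358 -0.444  0.863  0.088  0.091]
 tool shift(scaled) [ 0.004  0.16  -0.017] turn -0.0022 turn deg -0.4 alt turn 0.998
```

View pics/p22.png

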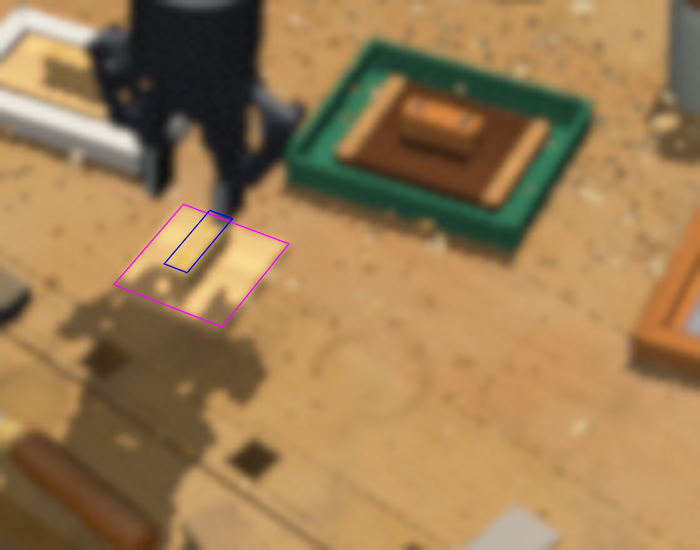

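step_arm([
  [0.004,0.04,-0.009,-0.002,0.45],
  [0,0.06,-0.008,0,0.45],
  [0,0.04,0,0,0.45],
  [0,0.02,0,0,0.45],
  [0,0,0,0,0.45],
])

```text
time_s: 48.65
ee_pos: [0.419, 0.1903, 0.0224]
tcp_rot: [-0.678, -0.014, 0.087, 0.73]
force: [-0.4, 1.3, 0.1]
finger_gap: 0.452
```

```bash
python3 -c "
from chk import *
s,M=show([0.417,0.190,0.023,1.71])"
```

```text
t 48.65 pos [0.419  0.1903 0.0224] phi 1.7103 gap 0.452 F [-0.4  1.3  0.1] q6 0.08
 tilt radial -0.0702 tang 0.1038 q [ 0.23   0.406 -0.5    0.755  0.088  0.082]
 tool shift(scaled) [-0.008 -0.002  0.   ] turn 0.0001 turn deg 0.0 alt turn -1.0
```

step_arm([
  [-0.008,-0.004,0,0,0.45],
  [0,0,0,0,0],
  [0,0,0,0,0],
  [0,0,0,0,0],
  [0,0,0,0,0],
  [0,0,0,0,0],
], force=40)

```text
time_s: 49.4
ee_pos: [0.4179, 0.19, 0.025]
tcp_rot: [-0.678, -0.015, 0.086, 0.73]
force: [-0.1, -0.1, 0.8]
finger_gap: 0.175
```

```bash
python3 -c "
from chk import *
s,M=show([0.5776,-0.1042,0.1,1.797])"
```

```text
t 49.4 pos [0.4179 0.19   0.025 ] phi 1.7105 gap 0.175 F [-0.1 -0.1  0.8] q6 0.08
 tilt radial -0.0682 tang 0.1029 q [ 0.23   0.399 -0.502  0.757  0.088  0.083]
 tool shift(scaled) [ 0.429 -0.442 -1.226] turn -0.0275 turn deg -5.0 alt turn 0.972
```

step_arm([
  [0,-0.04,0,0,0],
  [0,-0.06,0,0,0],
  [0,-0.07,0,0,0],
  [0,-0.07,0,0,0],
  [0,-0.04,0,0,0],
  [0,0,0,0,0],
])

```text
time_s: 50.15
ee_pos: [0.4258, 0.1854, 0.0981]
tcp_rot: [-0.678, -0.015, 0.086, 0.73]
force: [0.8, 0.5, -0.5]
finger_gap: 0.178
```

```bash
python3 -c "
from chk import *
s,M=show([0.5776,-0.1042,0.11,1.797]); p=s['ee_pos']
chk(p[0],p[1],0.139,p[2]-.0235+.009,.076,.076,(170,150,140,110),5,'p23.png')"
```

```text
t 50.15 pos [0.4258 0.1854 0.0981] phi 1.7107 gap 0.178 F [ 0.8  0.5 -0.5] q6 0.07
 tilt radial -0.0693 tang 0.1024 q [ 0.216  0.32  -0.393  0.945  0.087  0.069]
 tool shift(scaled) [ 0.424 -0.187 -1.224] turn -0.0275 turn deg -4.9 alt turn 0.973
```

View pics/p23.png

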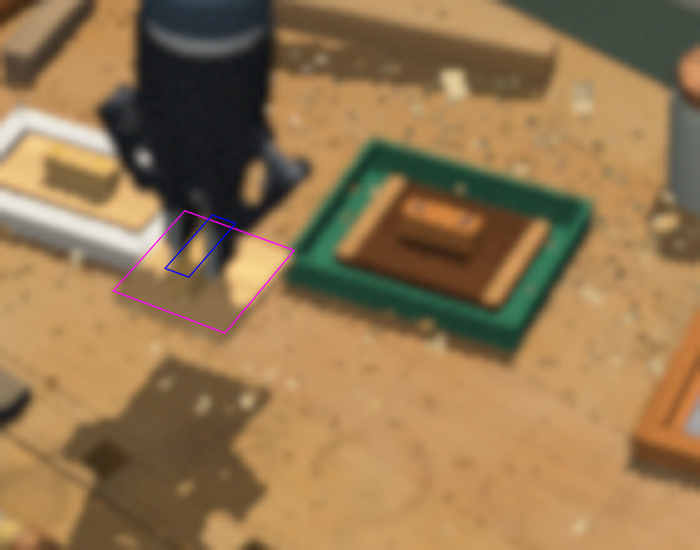

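step_arm([
  [0.027,-0.012,-0.08,0,0],
  [0.045,-0.02,-0.13,-0.004,0],
  [0.053,-0.022,-0.155,-0.004,0],
  [0.055,-0.022,-0.16,-0.004,0],
  [0.055,-0.022,-0.16,-0.004,0],
  [0.055,-0.022,-0.16,-0.004,0],
  [0.05,-0.02,-0.145,-0.004,0],
  [0.04,-0.015,-0.11,-0.003,0],
  [0.02,0,-0.06,0,0],
  [0,0,0,0,0],
])

```text
time_s: 51.45
ee_pos: [0.577, -0.0894, 0.0923]
tcp_rot: [-0.671, -0.043, 0.122, 0.73]
force: [-0.8, -0.3, -0.6]
finger_gap: 0.174
```

```bash
python3 -c "
from chk import *
s,M=show([0.5785,-0.1042,0.08,1.797]); print(M.round(3))"
```

```text
t 51.45 pos [ 0.577  -0.0894  0.0923] phi 1.8001 gap 0.174 F [-0.8 -0.3 -0.6] q6 -0.52
 tilt radial -0.1292 tang 0.0501 q [-0.28   0.588  0.019  1.138  0.033 -0.516]
 tool shift(scaled) [-0.003  0.044 -0.064] turn 0.001 turn deg 0.2 alt turn -0.999
[[ 0.967 -0.12  -0.226]
 [ 0.235  0.069  0.969]
 [-0.101 -0.99   0.095]]
```

step_arm([
  [0.002,0.02,-0.03,0,0],
  [0.003,0.03,-0.026,0,0],
  [0.003,0.03,0,0,0],
  [0,0.02,0,0,0],
  [0,0,0,0,0],
])

```text
time_s: 52.08
ee_pos: [0.5765, -0.0979, 0.0634]
tcp_rot: [-0.67, -0.043, 0.124, 0.73]
force: [0.6, -0.4, -1.0]
finger_gap: 0.175
```

```bash
python3 -c "
from chk import *
s,M=show([0.5785,-0.1042,0.045,1.797]); p=s['ee_pos']
chk(p[0]-.0009,p[1],0.226,p[2]-.025+.009,.076,.076,(240,170,140,110),5,'p24.png')"
```

```text
t 52.08 pos [ 0.5765 -0.0979  0.0634] phi 1.8031 gap 0.175 F [ 0.6 -0.4 -1. ] q6 -0.53
 tilt radial -0.1341 tang 0.0491 q [-0.293  0.617 -0.009  1.084  0.032 -0.533]
 tool shift(scaled) [ 0.009  0.07  -0.034] turn 0.0019 turn deg 0.3 alt turn -0.998
```

View pics/p24.png

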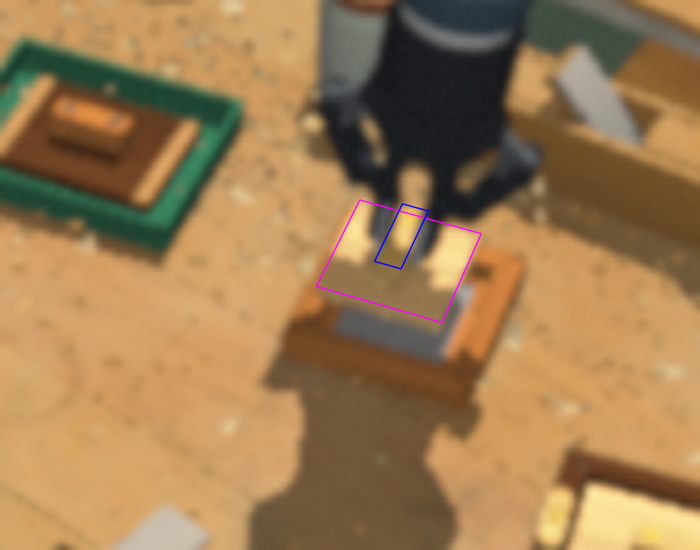

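step_arm([
  [0.006,0.025,-0.02,0.002,0],
  [0.003,0.03,-0.014,0,0],
  [0,0.01,0,0,0],
  [0,0,0,0,0],
])

```text
time_s: 52.62
ee_pos: [0.5794, -0.1051, 0.0456]
tcp_rot: [-0.671, -0.041, 0.121, 0.73]
force: [-0.4, -1.0, -0.9]
finger_gap: 0.174
```

```bash
python3 -c "
from chk import *
s,M=show([0.5785,-0.1042,0.042,1.797])"
```

```text
t 52.62 pos [ 0.5794 -0.1051  0.0456] phi 1.7964 gap 0.174 F [-0.4 -1.  -0.9] q6 -0.54
 tilt radial -0.1333 tang 0.0475 q [-0.303  0.64  -0.018  1.051  0.031 -0.536]
 tool shift(scaled) [-0.001  0.015  0.003] turn -0.0002 turn deg -0.0 alt turn 1.0
```

step_arm([
  [0,0.018,0.003,0,0],
  [0.003,0.018,-0.001,0,0],
  [0.001,0.01,0,0,0],
  [0,0,0,0,0],
])

```text
time_s: 53.12
ee_pos: [0.5791, -0.1034, 0.0345]
tcp_rot: [-0.671, -0.041, 0.121, 0.73]
force: [-0.4, 0.8, 2.5]
finger_gap: 0.174
```

```bash
python3 -c "
from chk import *
s,M=show([0.5785,-0.1042,0.034,1.797]); p=s['ee_pos']
chk(p[0]-.0009,p[1],0.226,.018,.076,.076,(240,170,140,110),5,'p25.png')"
```

```text
t 53.12 pos [ 0.5791 -0.1034  0.0345] phi 1.7967 gap 0.174 F [-0.4  0.8  2.5] q6 -0.53
 tilt radial -0.1322 tang 0.0475 q [-0.3    0.648 -0.034  1.026  0.031 -0.534]
 tool shift(scaled) [-0.003  0.002 -0.003] turn -0.0001 turn deg -0.0 alt turn 1.0
```

View pics/p25.png

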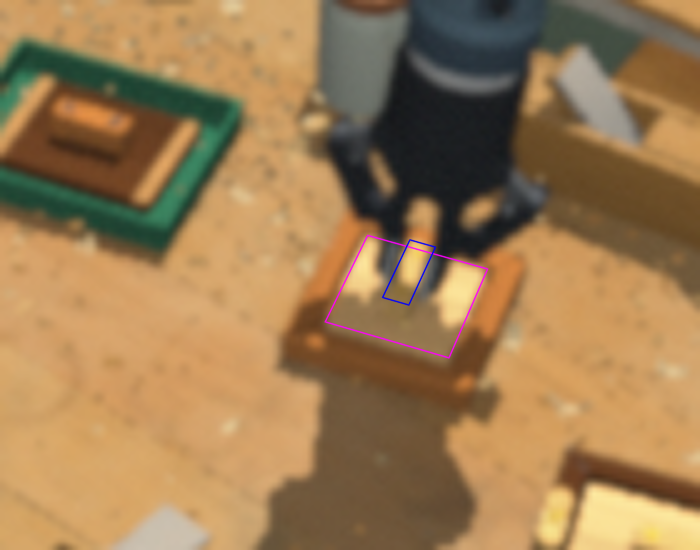

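step_arm([
  [0,0,0,0,0.3],
  [0,0,0,0,0.35],
  [0,0,0,0,0.4],
  [0,-0.03,0,0,0.45],
  [0,-0.06,0,0,0.45],
  [0,-0.08,0,0,0.45],
  [0,-0.08,0,0,0.45],
  [0,-0.04,0,0,0.45],
  [0,0,0,0,0.45],
])

```text
time_s: 54.3
ee_pos: [0.5898, -0.1092, 0.1124]
tcp_rot: [-0.671, -0.043, 0.12, 0.73]
force: [0.2, -0.3, 0.2]
finger_gap: 0.454
```

step_arm([
  [0,-0.08,0,0,0.45],
  [-0.08,-0.08,0,0,0.45],
  [-0.14,-0.02,0,0,0.45],
  [-0.14,0,0,0,0.45],
  [-0.14,0,0,0,0.45],
  [-0.08,0,0,0,0.45],
  [0,0,0,0,0.45],
])

```text
time_s: 55.18
ee_pos: [0.4485, -0.1456, 0.1688]
tcp_rot: [-0.67, -0.04, 0.122, 0.731]
force: [-0.3, 0.2, 1.0]
finger_gap: 0.456
```

```bash
python3 -c "
from chk import *
s,M=show()
chk(.5776,-.1042,0.226,.018,.076,.076,(240,170,140,110),5,'p26.png')
c=read_camera('top'); crop(c,110,150,190,130,4,'f1.png'); crop(c,250,150,190,140,4,'f2.png')
s=read_camera('scene'); crop(s,140,140,290,190,2.7,'f3.png')"
```

```text
t 55.17 pos [ 0.4485 -0.1456  0.1688] phi 1.7972 gap 0.456 F [-0.3  0.2  1. ] q6 -0.69
 tilt radial -0.1408 tang 0.0297 q [-0.455  0.328 -0.187  1.199  0.01  -0.687]
```

View pics/p26.png

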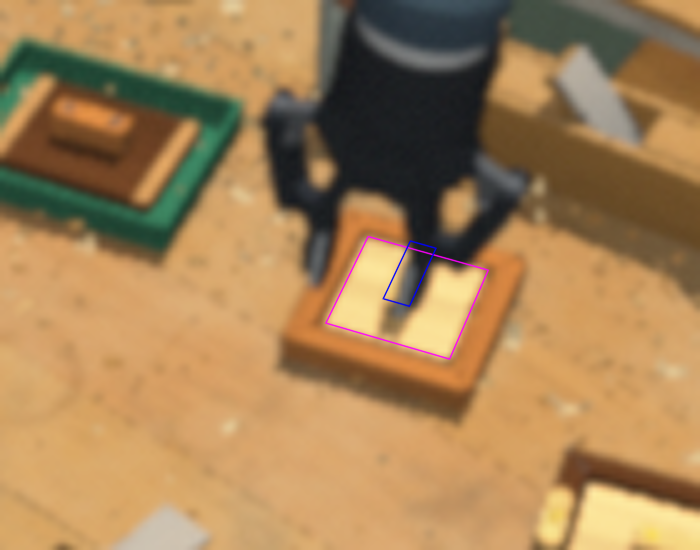

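View pics/f1.png

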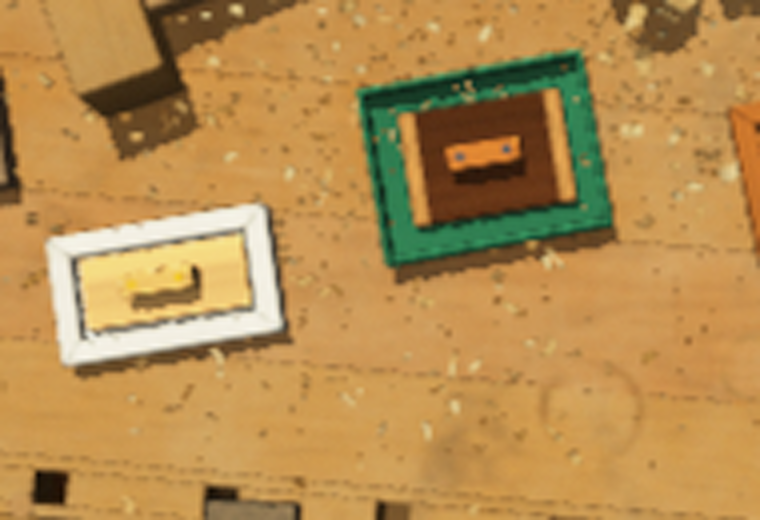

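View pics/f2.png

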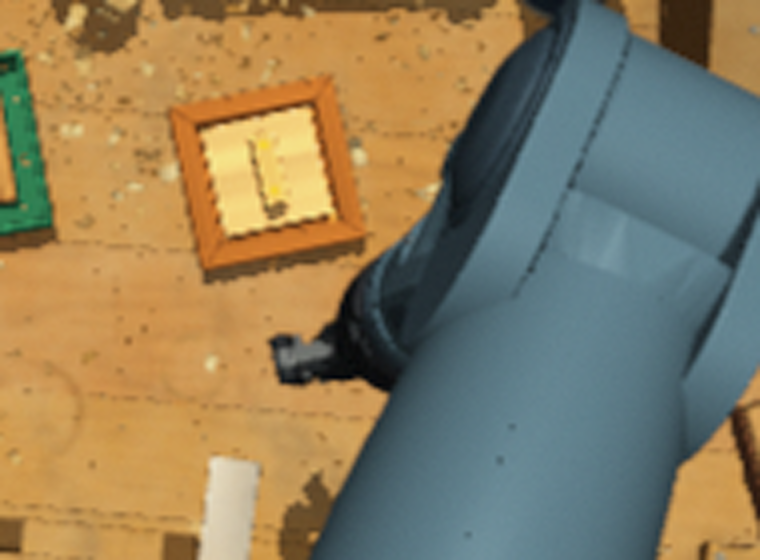

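View pics/f3.png

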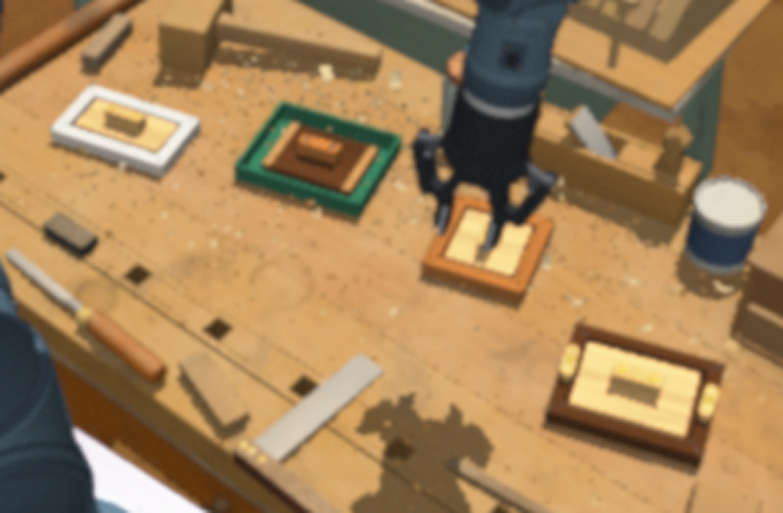

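step_arm([
  [0,0,0.1,0,0.45],
  [0,0,0.18,0,0.45],
  [0,0,0.2,0,0.45],
  [0,0,0.2,0,0.45],
  [0,0,0.18,0,0.45],
  [0,0,0.1,0,0.45],
  [0,0,0,0,0.45],
])

```text
time_s: 56.2
ee_pos: [0.4021, 0.0956, 0.1913]
tcp_rot: [-0.67, -0.045, 0.123, 0.731]
force: [1.0, -0.0, -0.6]
finger_gap: 0.456
```

```bash
python3 -c "
from chk import *
s,M=show()
chk(.4914,-.3259,.253-np.pi/2,.018,.115,.08,(330,180,120,95),6,'g1.png','top')
chk(.5776,-.1042,.226,.018,.076,.076,(270,150,100,80),6,'g2.png','top')"
```

```text
t 56.2 pos [0.4021 0.0956 0.1913] phi 1.8035 gap 0.456 F [ 1.  -0.  -0.6] q6 -0.22
 tilt radial -0.0997 tang 0.0973 q [ 0.024  0.172 -0.333  1.184  0.075 -0.218]
```

View pics/g1.png

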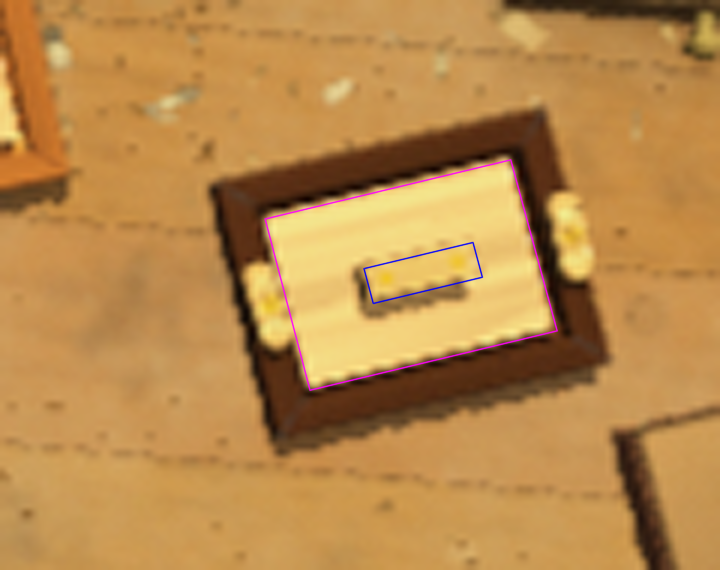

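View pics/g2.png

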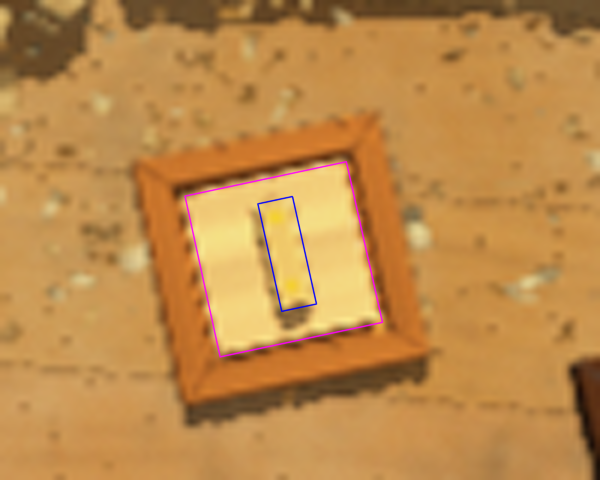

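```bash
python3 -c "
from station import env
print(env.close_job())"
```

```text
the job is handed in; nothing more can be done
None
```

The job is handed in at about 56 s. Both turn buttons of the dark frame are aside, the old back is in the green tray, and each new back is in its own frame. The hand-in gave no verdict, so what follows is from my own checks.

- **Buttons:** I turned button_b to about -1.5 rad and button_a to about +1.5 rad. The last top view shows both lying along their rails.
- **Old back:** it lies level on the tray floor, near the centre, batten up.
- **New backs:** each touched down, or read within 1 mm of the expected seated height, before I let go. The measured outlines for the dark and square frames match the top view to about 1 pixel (2–3 mm). I checked the narrow back with an overlay in the scene camera, and its margins look even in the last top view. All three battens are up.
- **Bystanders:** the oilstone and pencil look unmoved by eye. The jar was partly hidden behind the arm in the last pictures; the arm never worked close to it and I saw no contact.
- **Arm:** it ended clear of everything, about 0.19 m up with the gripper open.

**What went wrong:** the tool slowly tilted away from vertical during moves, reaching about 0.14 rad by the end. This interface cannot correct that. The tilt stayed nearly the same between picking up and placing each new back, so they went in level.

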